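Sweep off the bird-feeder filling tray and hang up brush and feeders

TASK

Use the green brush to sweep every walnut shell off the filling tray into the grey catch tray, without touching the shells with the fingers, and then hang the brush by its hole on the green peg. Hang each wooden feeder frame that stands on the table by its hole on a bare steel peg of its own; the frames are thin, so hold them lightly and never tip them over. Leave everything else where it stands.

Things in the scene. Friction and masses are not known exactly. Their poses are not given: they have to be found in the camera images.
- filling_tray: Fixed plywood filling tray joined to a grey catch tray. Origin: on the table under the deck. Deck top 50 mm above the table, inside local x -75..75, y -110..110 mm. Rims 10 mm thick, 22 mm high above the deck at x = +-80 and y = +115 mm; the side at y = -110 mm is open, and beyond it, lower, lies the catch tray: shells are swept towards local -y.
- catch_floor (a point): Centre of the catch tray's inner floor, 5 mm above the table; the open catch tray measures 176 x 125 mm inside (local x, y), its rim is 42 mm above the table, 8 mm below the deck.
- brush: Loose green hand brush standing on its bristles, 120 g. Origin: centre of the hole in its handle, 95 mm above the underside; z up. Head 26 mm thick (local x), 76 mm wide (local y), 50 mm high; above it a flat upright handle 12 mm thick (x), 36 mm wide (y), ending 52 mm above the hole centre. Hole 20 mm, through, along x. Grip the handle from above, 12 to 52 mm over the hole centre.
- green_peg: Fixed round green peg, 8 mm thick, 70 mm long, one of four pegs 90 mm apart on the front of a low white pegboard (350 mm long, top edge 195 mm above the table). Origin: its root on the board's face, 175 mm above the table; it points along local -x, rising 12 mm to its tip (local (-70, 0, 12) mm).
- steel_peg_a: Fixed round bare steel peg, 8 mm thick, 70 mm long, one of four pegs 90 mm apart on the front of a low white pegboard (350 mm long, top edge 195 mm above the table). Origin: its root on the board's face, 175 mm above the table; it points along local -x, rising 12 mm to its tip (local (-70, 0, 12) mm).
- steel_peg_b: Fixed round bare steel peg, 8 mm thick, 70 mm long, one of four pegs 90 mm apart on the front of a low white pegboard (350 mm long, top edge 195 mm above the table). Origin: its root on the board's face, 175 mm above the table; it points along local -x, rising 12 mm to its tip (local (-70, 0, 12) mm).
- steel_peg_c: Fixed round bare steel peg, 8 mm thick, 70 mm long, one of four pegs 90 mm apart on the front of a low white pegboard (350 mm long, top edge 195 mm above the table). Origin: its root on the board's face, 175 mm above the table; it points along local -x, rising 12 mm to its tip (local (-70, 0, 12) mm).
- feeder_a: Wooden feeder frame standing upright (may be absent), 160 g. Origin: centre of its underside; z up. Body 44 (local x) x 60 (y) x 70 mm high, above it the flat tab 12 mm thick (x), 36 mm wide (y), up to z = 140 mm, with a 20 mm through hole along x. Grip the tab from above at z = 100..140 mm, at most 40 N per finger. May hang either way round.
- feeder_b: Wooden feeder frame standing upright (may be absent), 160 g. Origin: centre of its underside; z up. Body 44 (local x) x 60 (y) x 70 mm high, above it the flat tab 12 mm thick (x), 36 mm wide (y), up to z = 140 mm, with a 20 mm through hole along x. Grip the tab from above at z = 100..140 mm, at most 40 N per finger. May hang either way round.
- feeder_c: Wooden feeder frame standing upright (may be absent), 160 g. Origin: centre of its underside; z up. Body 44 (local x) x 60 (y) x 70 mm high, above it the flat tab 12 mm thick (x), 36 mm wide (y), up to z = 140 mm, with a 20 mm through hole along x. Grip the tab from above at z = 100..140 mm, at most 40 N per finger. May hang either way round.
- feeder_a_eye (a point): Centre of the hole in this feeder's tab, 88 mm above its underside.
- feeder_b_eye (a point): Centre of the hole in this feeder's tab, 88 mm above its underside.
- feeder_c_eye (a point): Centre of the hole in this feeder's tab, 88 mm above its underside.
- shell_1: Walnut shell half (may be absent), brown dome 26 mm across, 16 mm high, 12 g. Origin: centre of its flat side.
- shell_2: Walnut shell half (may be absent), brown dome 26 mm across, 16 mm high, 12 g. Origin: centre of its flat side.
- shell_3: Walnut shell half (may be absent), brown dome 26 mm across, 16 mm high, 12 g. Origin: centre of its flat side.
- shell_4: Walnut shell half (may be absent), brown dome 26 mm across, 16 mm high, 12 g. Origin: centre of its flat side.
- shell_5: Walnut shell half (may be absent), brown dome 26 mm across, 16 mm high, 12 g. Origin: centre of its flat side.
- shell_6: Walnut shell half (may be absent), brown dome 26 mm across, 16 mm high, 12 g. Origin: centre of its flat side.
- canister: White plastic canister with blue flip top, 79 mm across, 126 mm high; a bystander, to be left alone. Origin: underside.
- saucer: Blue glazed saucer, 90 mm across, 16 mm high; a bystander, to be left alone. Origin: underside.
- scoop: Steel scoop with wooden handle, 185 mm long, lying; origin near where handle and pan meet; a bystander, to be left alone. Origin: underside.
- flowerpot: Terracotta flowerpot, 76 mm across, 70 mm high; a bystander, to be left alone. Origin: underside.
- tin: Green tin, 72 mm across, 85 mm high; a bystander, to be left alone. Origin: underside.

How it is judged:
By the outcome, as a careful person would: the job done as asked, in the order asked, and still so for the second after the job is handed in, with the robot touching nothing.
Of shell_1, shell_2, shell_3, shell_4, shell_5, shell_6 only 4 to 6 are there at a start; the rules pass over those that are not, and their reading is None.
Of feeder_a, feeder_b, feeder_c only 2 to 3 are there at a start; the rules pass over those that are not, and their reading is None.
At some moment in a run one of shell_1, shell_2, shell_3, shell_4, shell_5, shell_6 may be knocked a few centimetres aside while the robot is not near it.
It also fails if it takes over 208 s, if anything falls off the work surface, if the arm or the gripper's body presses on something with over 40 N, if the wrist force passes 120 N, or if a joint passes its speed limit or range.

ROBOT

A 6-joint arm with a two-finger parallel gripper is mounted at the origin on the work surface. World frame = base frame: x ahead of the robot, y to its left, z up, the work surface at z = 0. Lengths are in m, angles in rad, forces in N, time in s.
With the tool pointing down it reaches from about 0.325 to 0.75 m from the base axis. Payload 7.6 kg.
Tool frame: the origin (TCP) lies on the mounting face of the last link; the fingertips stand 173 mm ahead of it and the grasp point (between the pads) lies 155 mm ahead of it; z points along the fingers, y is the line along which they close (so a half turn about z gives the same grasp; the last joint's range is limited). The gripper opens to 85 mm and grips with 20 to 120 N. Pads are 22 mm wide; open, the fingers measure 114 mm over their backs; the gripper's body (76 mm by 85 mm) begins 54 mm behind the grasp point. The pads swing forward as they close: fully open they stand 13 mm farther back than shut.
Start: joints at [-1.396, 0.052, 1.401, -0, 1.689, -0.07], TCP at [0.127, -0.509, 0.405] pointing down, gripper open.
Joint ranges: [-2.9, 2.9], [-0.91, 2.17], [0.12, 2.37], [-1.06, 4.2], [0.26, 2.73], [-2.93, 2.93]. Speed limits (rad/s): [2.57, 2.57, 3.01, 3.14, 3.14, 3.14].

INTERFACE

Orientations are given as a unit quaternion [w, x, y, z].
In Python, from rig import * gives the robot as it stands. The module is installed in compiled form; this text tells all that it offers.
- The arm moves only by the tool drive_tool, never from a script. Its argument "targets" is a list of rows, each an object of numbers: "gripper": the closure, from -1 (fully open) to 1 (shut); "dx", "dy", "dz": the shift along the tool's x, y, z scaled (see below); "roll": the turn about the tool's z scaled (see below). A call has 1 to 8 rows; each row shifts and turns the commanded pose from where the row before left it, along the tool's axes as they then stand; what a row does not reach is not made up. The controller multiplies each number of a shift by 0.2 m and each number of a turn by 180 degrees. A row lasts 1/12 s, in which the tool goes at most 41.7 mm and 7.16 degrees, less where a joint would pass 70% of its speed; a pose out of reach is approached as far as the arm can. A call with a number of a shift or a turn outside -1 to 1 is refused whole. A call with a gripper value outside its range is refused whole. The fingers move at their own pace and stop on an object; the grip force is fixed at half the most. Time passes only in rows, so rows that do not move let the fingers close. It gives the time, the measured TCP pose, the force, the opening and the grip force at its end, in the units of the state.
- get_obs(): the state, without advancing time (a new reading comes with each control period).
- snapshot(name): name is "side" or "top"; returns a dict with "img" (384x512x3 uint8, red, green, blue), "camera_matrix" (3x3 intrinsics, pixels), "dist_coeffs" ([k1, k2, p1, p2, k3] as OpenCV has them; the pictures are not rectified), "R" (3x3) and "t" (3): a world point X has camera coordinates R X + t. Camera axes: x right, y down, z forward; pixel columns grow to the right and rows downward; lengths in m; the calibration is good to about 2 mm. A picture is of the moment at which its call begins. There is no depth.
- sign_off(): hands the job in; it is judged then, once.
The state is a dict: "time_s": time; "joint_pos": joint angles; "qvel": joint speeds; "joint_torque": joint torques, N m; "eef_pos": TCP position; "orientation": TCP orientation; "wrist_force": force on the tool from outside, world axes, zero at the start; "ft_torque": the same for the moment, N m; "finger_gap": finger opening in m; "finger_force": force on a finger pad.
Only numpy, scipy, OpenCV 4.12 (cv2) and the standard library are available. Lean on these libraries where they do the work, as an engineer would, in place of code of your own. Each camera call takes 0.05 s, during which the arm holds its last target. There are 200 camera calls.

## Working session

There is one attempt and no reset: what is moved stays moved. The work goes in short steps, Python scripts to look and compute and a tool call to move; the robot and the scene stay as the last step left them, time stands still between calls to the robot, and variables do not carry over. Pictures are saved under pics/ and viewed, at most 14 in all, crops included, and the job is handed in when it is done.

Besides the shell and the picture viewer there is one more tool, called after ">>>" by a JSON object that holds its "fn" and its "kwargs". drive_tool: Moves the arm, as the interface text tells. Shifts and turns lie within -1 to 1; 1 stands for 0.2 m of shift or 180 degrees of turn. Its arguments: {"type":"object","properties":{"targets":{"type":"array","items":{"type":"object","properties":{"gripper":{"type":"number"},"dx":{"type":"number"},"dy":{"type":"number"},"dz":{"type":"number"},"roll":{"type":"number"}}}}},"required":["targets"]}

```bash
mkdir -p pics; cat > h.py <<'E'
from rig import *
import numpy as np, cv2
def save(s,name):
    cv2.imwrite('pics/'+name, cv2.cvtColor(s['img'],cv2.COLOR_RGB2BGR))
def ray(s,uv):
    p=cv2.undistortPoints(np.array(uv,float).reshape(-1,1,2),s['camera_matrix'],np.array(s['dist_coeffs'])).reshape(-1,2)
    R=np.array(s['R']);t=np.array(s['t'])
    d=np.c_[p,np.ones(len(p))]@R
    return -R.T@t,d
def onz(s,uv,z):
    c,d=ray(s,uv); return c+d*((z-c[2])/d[:,2])[:,None]
def tri(s1,u1,s2,u2):
    c1,d1=ray(s1,[u1]);c2,d2=ray(s2,[u2]);d1=d1[0];d2=d2[0]
    k=np.linalg.lstsq(np.c_[d1,-d2],c2-c1,rcond=None)[0]
    a=c1+k[0]*d1;b=c2+k[1]*d2
    return (a+b)/2,np.linalg.norm(a-b)
def proj(s,X):
    R=np.array(s['R']);t=np.array(s['t'],float)
    return cv2.projectPoints(np.array(X,float).reshape(-1,3),cv2.Rodrigues(R)[0],t,s['camera_matrix'],np.array(s['dist_coeffs']))[0].reshape(-1,2)
E
python3 - <<'E'
from h import *
for n in('top','side'):
    s=snapshot(n); save(s,n+'0.png'); np.save(n+'0.npy',s,allow_pickle=True)
    R=np.array(s['R']);print(n,-R.T@s['t'],R[2],s['camera_matrix'][0])
o=get_obs();print({k:np.round(v,3) for k,v in o.items()})
E
```

```text
top [ 0.3095393  -0.05508348  1.37707596] [ 1.90911753e-01 -4.70037305e-04 -9.81607091e-01] [481.65539933   0.         248.87605806]
side [0.24847859 1.08294956 0.83458891] [ 0.22846326 -0.83202609 -0.5055068 ] [475.79523559   0.         252.42083163]
{'time_s': np.float64(0.1), 'joint_pos': array([-1.396,  0.053,  1.402,  0.   ,  1.689, -0.07 ]), 'qvel': array([ 0.   , -0.003, -0.002, -0.   ,  0.   , -0.001]), 'joint_torque': array([ 1.0000e-03, -3.8258e+01, -3.6099e+01, -0.0000e+00,  5.0000e-03,
       -0.0000e+00]), 'eef_pos': array([ 0.127, -0.509,  0.404]), 'orientation': array([-0.001,  0.993,  0.122, -0.   ]), 'wrist_force': array([-0.562, -0.432, -0.438]), 'ft_torque': array([0.028, 0.038, 0.039]), 'finger_force': np.float64(0.0), 'finger_gap': np.float64(0.085)}
```

View pics/top0.png

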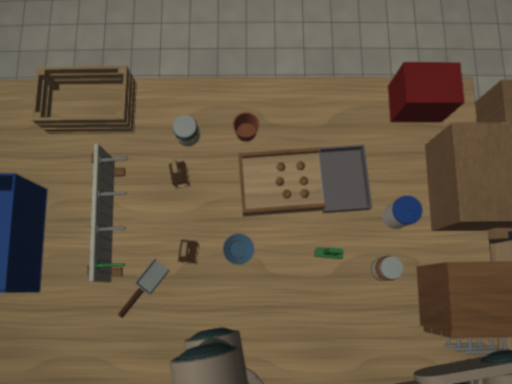

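View pics/side0.png

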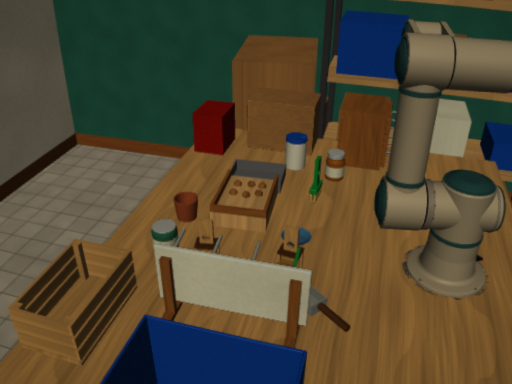

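The top view shows the tray with 6 shells around (293,180), the brush at (328,253), feeders at (178,172) and (188,250), the pegboard at column ~100 and the green peg at (110,265). No third feeder is visible. The side view agrees. Next I'll enlarge crops.

```bash
python3 - <<'E'
from h import *
a=cv2.imread('pics/top0.png');b=cv2.imread('pics/side0.png')
c1=cv2.resize(a[135:290,80:215],None,fx=4.4,fy=4.4 if 0 else 3.8,interpolation=cv2.INTER_CUBIC)
c1=cv2.resize(a[140:290,80:280],(800,600),interpolation=cv2.INTER_CUBIC)
cv2.imwrite('pics/c_top.png',c1)
c2=cv2.resize(b[145:295,150:350],(800,600),interpolation=cv2.INTER_CUBIC)
cv2.imwrite('pics/c_side.png',c2)
s=np.load('top0.npy',allow_pickle=True).item()
for n,uv,z in[('brush',(328,253),.1),('fA',(178,172),.1),('fB',(188,250),.1),('greentip',(124,265),.187),('p2',(125,229),.187),('p3',(126,193),.187),('p4',(127,158),.187),('greenroot',(97,266),.175),
 ('trayTL',(240,153),.072),('trayBL',(242,213),.072),('trTR',(366,147),.042),('trBR',(369,210),.042),('edgeT',(320,150),.06),('edgeB',(323,212),.06),('saucer',(239,249),.01),('pot',(246,120),.07),('tin',(185,127),.085),('scoop',(153,275),.01),('can',(407,210),.126),('jar',(390,267),.08)]:
    print(n,np.round(onz(s,[uv],z)[0],3))
E
```

```text
brush [ 0.4   -0.264  0.1  ]
fA [0.623 0.137 0.1  ]
fB [0.41  0.106 0.1  ]
greentip [0.367 0.252 0.187]
p2 [0.456 0.254 0.187]
p3 [0.548 0.255 0.187]
p4 [0.639 0.256 0.187]
greenroot [0.365 0.323 0.175]
trayTL [ 0.683 -0.031  0.072]
trayBL [ 0.513 -0.037  0.072]
trTR [ 0.708 -0.395  0.042]
trBR [ 0.524 -0.394  0.042]
edgeT [ 0.694 -0.259  0.06 ]
edgeB [ 0.516 -0.261  0.06 ]
saucer [ 0.419 -0.027  0.01 ]
pot [ 0.782 -0.049  0.07 ]
tin [0.757 0.123 0.085]
scoop [0.348 0.215 0.01 ]
can [ 0.51  -0.474  0.126]
jar [ 0.363 -0.433  0.08 ]
```

View pics/c_top.png

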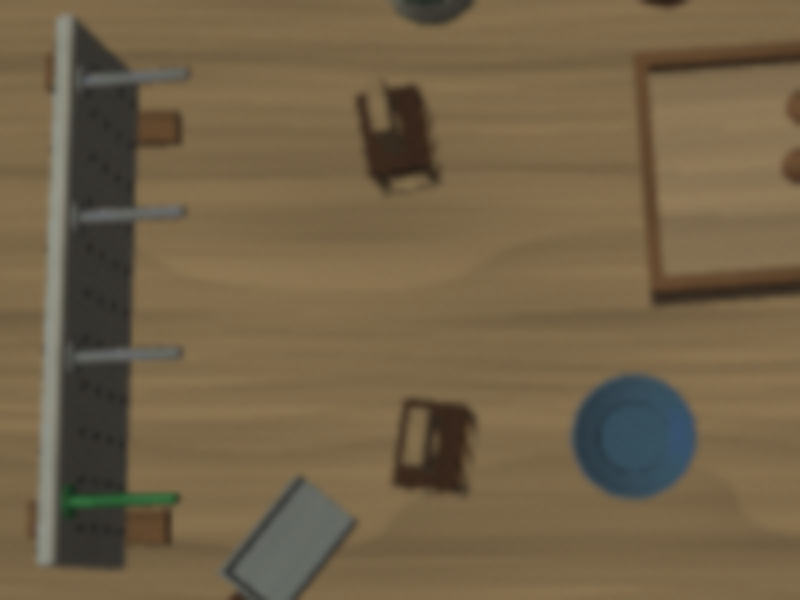

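View pics/c_side.png

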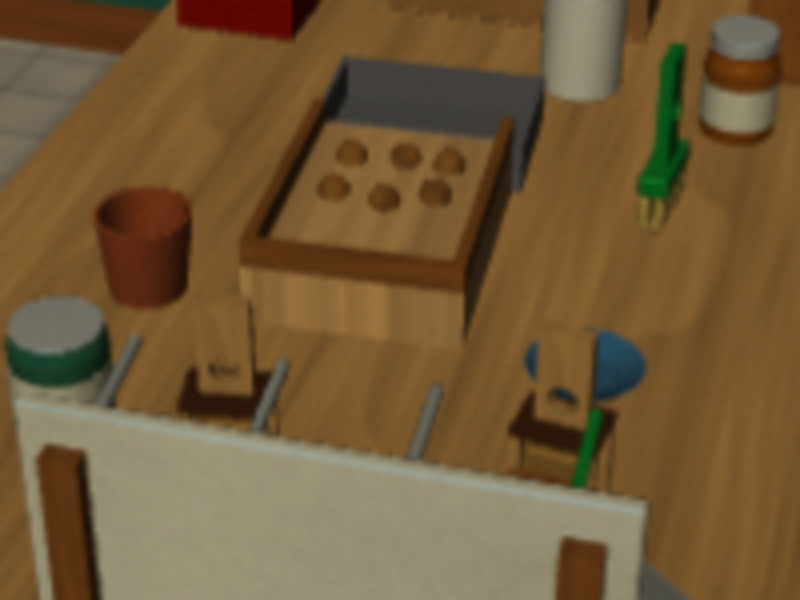

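The crops show the peg tips clearly (green tip at about (124.5,264) top, (298.5,247.5) side). Both feeder tabs face the board, and the brush is upright. I'll triangulate the pegs and zoom in on the tabs and the brush.

```bash
python3 - <<'E'
from h import *
T=np.load('top0.npy',allow_pickle=True).item();S=np.load('side0.npy',allow_pickle=True).item()
f=lambda p,o:(np.array(p)+.5)/4-.5+np.array(o)
for n,a,b in[('green',(179,498),(595,411)),('p2',(181,352),(437,387)),('p3',(185,212),(285,363)),('p4',(187,74),(138,338))]:
    X,e=tri(T,f(a,(80,140)),S,f(b,(150,145)));print(n,np.round(X,4),round(e,4))
def tile(s,u,v,w=40,h=30):
    c=s['img'][v-h//2:v+h//2,u-w//2:u+w//2]
    c=cv2.normalize(c,None,0,255,cv2.NORM_MINMAX)
    return cv2.resize(c,(400,300),interpolation=cv2.INTER_CUBIC)[...,::-1]
cv2.imwrite('pics/feed.png',np.vstack([np.hstack([tile(T,180,172),tile(T,188,250)]),np.hstack([tile(S,206,234),tile(S,290,240)])]))
g=lambda im:cv2.inRange(cv2.cvtColor(im,cv2.COLOR_RGB2HSV),(50,120,40),(75,255,255))
for s in(T,S):
    n,l,st,c=cv2.connectedComponentsWithStats(g(s['img']))
    for i in range(1,n):
        if st[i,4]>20:
            pts=np.argwhere(l==i)[:,::-1].astype(np.float32); print(st[i],c[i].round(1),cv2.minAreaRect(pts))
E
```

```text
green [0.3697 0.2514 0.188 ] 0.001
p2 [0.4596 0.2539 0.1875] 0.0002
p3 [0.5489 0.2555 0.1866] 0.0005
p4 [0.6387 0.2579 0.1875] 0.0001
[316 249  26   9 188] [329.4 252.7] ((328.767333984375, 252.32675170898438), (25.273944854736328, 7.8607940673828125), 5.710593223571777)
[ 96 262  16   6  39] [102.4 264.6] ((103.36998748779297, 265.4100036621094), (14.9906644821167, 4.949747562408447), 8.130102157592773)
[310 156  12  39 216] [316.  177.6] ((317.43450927734375, 175.1668701171875), (9.77396011352539, 38.6387825012207), 10.124671936035156)
[152 231  23  10 130] [163.3 236. ] ((163.2047576904297, 235.79978942871094), (8.65685749053955, 22.022666931152344), 87.27368927001953)
[293 247   8  20  60] [296.5 256.4] ((296.44122314453125, 256.7353210449219), (3.152963161468506, 19.645383834838867), 14.03624439239502)
```

View pics/feed.png

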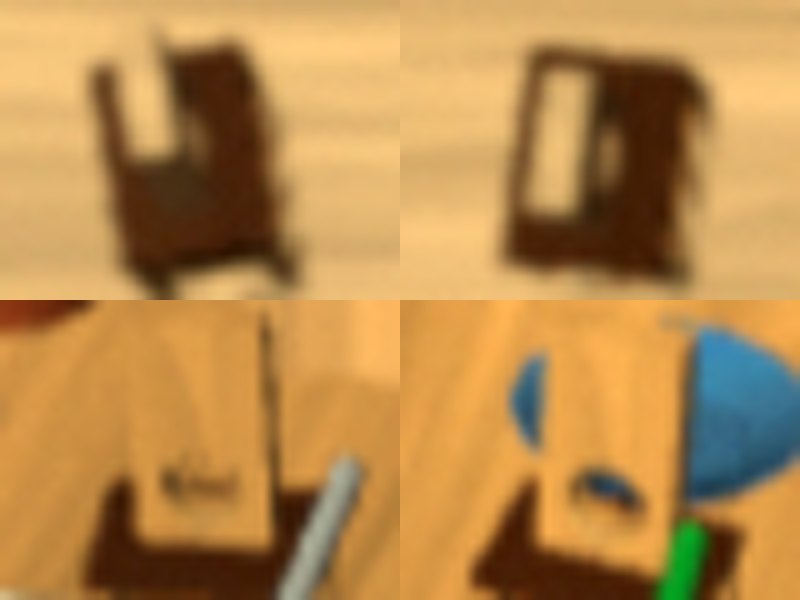

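Tabs found in the zoom: A's top face runs from (171.5,160.5) to (173,173) along its left edge, and B's from (182,241.5) to (180.5,256). Side-view holes are at about (206,237) for A and (290,244) for B. Next I'll convert these to positions and zoom in on the brush.

```bash
python3 - <<'E'
from h import *
T=np.load('top0.npy',allow_pickle=True).item();S=np.load('side0.npy',allow_pickle=True).item()
t=lambda p,o:np.array(p)/10-.45+np.array(o)
A=[t(p,(160,157)) for p in[(115,38),(158,32),(172,155),(130,163)]]
B=[t(p,(168,235)) for p in[(140,65),(197,68),(182,218),(125,213)]]
for n,q in(('A',A),('B',B)):
    P=onz(T,q,.14); print(n,P.mean(0).round(4),P.round(3)[:,:2].tolist())
    for d in (P[3]-P[0],P[2]-P[1]):print(' yaw along tab',np.degrees(np.arctan2(-d[1],-d[0])).round(1))
X,e=tri(T,t((123,100),(160,157)),S,t((197,8),(186,219)));print('A top edge mid',X.round(4),e.round(4))
X,e=tri(T,t((132,139),(168,235)),S,t((221,27),(270,225)));print('B',X.round(4),e.round(4))
print('holes from side',onz(S,[t((203,185),(186,219))],.088),onz(S,[t((207,192),(270,225))],.088))
def tile(s,u,v,w,h):
    c=s['img'][v-h//2:v+h//2,u-w//2:u+w//2]
    c=cv2.normalize(c,None,0,255,cv2.NORM_MINMAX)
    return cv2.resize(c,(400,600),interpolation=cv2.INTER_CUBIC)[...,::-1]
cv2.imwrite('pics/brush.png',np.hstack([tile(T,328,252,40,60),tile(S,316,178,40,60)]))
E
```

```text
A [0.6287 0.1426 0.14  ] [[0.645, 0.151], [0.646, 0.139], [0.613, 0.135], [0.611, 0.146]]
 yaw along tab 8.1
 yaw along tab 7.7
B [0.4106 0.1124 0.14  ] [[0.43, 0.118], [0.429, 0.103], [0.391, 0.107], [0.392, 0.121]]
 yaw along tab -4.7
 yaw along tab -4.7
A top edge mid [0.6281 0.1477 0.1442] 0.0026
B [0.4105 0.1192 0.1442] 0.0006
holes from side [[0.63026135 0.14771109 0.088     ]] [[0.41204907 0.11360423 0.088     ]]
```

View pics/brush.png

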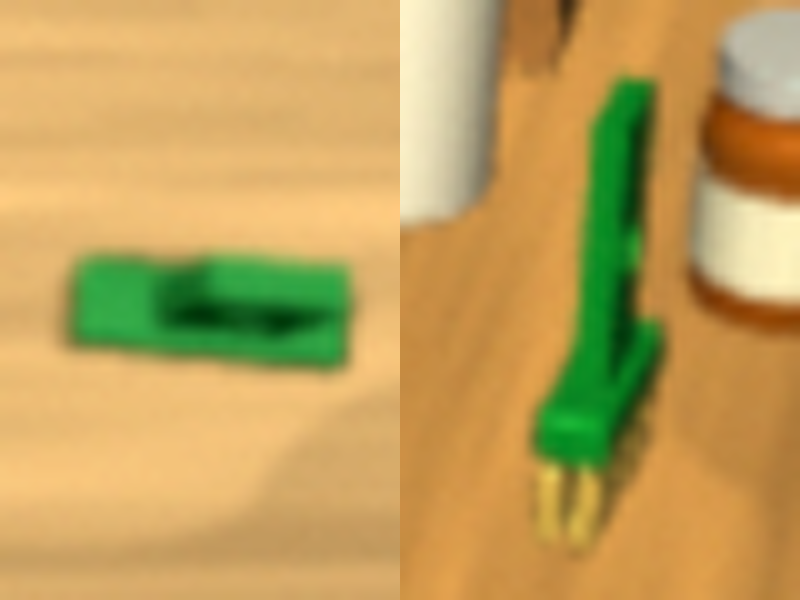

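The brush in the top view has its handle top face centred at about (335.3,249.8) and its head front edge from (314.5,256) to (342,258). In the side view its top is at about (318.3,158).

```bash
python3 - <<'E'
from h import *
T=np.load('top0.npy',allow_pickle=True).item();S=np.load('side0.npy',allow_pickle=True).item()
t=lambda p,o:np.array(p)/10-.45+np.array(o)
H=onz(T,[t(p,(308,222)) for p in[(278,282),(207,262),(348,262),(207,302),(348,306)]],.147);print('handle',H.round(4)[:,:2].tolist())
X,e=tri(T,t((278,282),(308,222)),S,t((227,103),(296,148)));print(X.round(4),e.round(4))
H=onz(T,[t(p,(308,222)) for p in[(70,345),(345,366),(78,258)]],.05);print('head',H.round(4)[:,:2].tolist())
d=H[0]-H[1];print('yaw from +y',np.degrees(np.arctan2(-d[0],d[1])))
# tray
im=T['img'];hsv=cv2.cvtColor(im,cv2.COLOR_RGB2HSV)
sub=hsv[155:208,248:318]
for p in [(281,167),(300,166),(284,181),(303,181),(287,194),(304,194)]: print(hsv[p[1],p[0]],end=' ')
print(hsv[175,265],hsv[172,270])
m=((hsv[...,2]<105)).astype(np.uint8);m[:157]=0;m[207:]=0;m[:,:249]=0;m[:,317:]=0
n,l,st,c=cv2.connectedComponentsWithStats(m)
for i in range(1,n):
    if st[i,4]>12: print(st[i],c[i].round(1),onz(T,[c[i]],.058)[0].round(3))
print('inner corners', onz(T,[(247,155),(248,209),(322,207),(319,151)],.05).round(3)[:,:2].tolist())
E
```

```text
handle [[0.405, -0.2755], [0.4102, -0.2575], [0.4099, -0.2936], [0.4, -0.2571], [0.3987, -0.2931]]
[ 0.4048 -0.2756  0.1464] 0.0003
head [[0.3957, -0.235], [0.3893, -0.3104], [0.4195, -0.2379]]
yaw from +y -4.791804275060212
[ 14 136 101] [ 14 134 103] [ 17  99 111] [ 14 134 103] [ 14 135 100] [ 14 134  97] [ 17  96 133] [ 17  97 137]
[249 157  13   1  13] [255. 157.] [ 0.675 -0.074  0.058]
[297 161   8   9  50] [300.7 165.6] [ 0.65  -0.203  0.058]
[278 162   7   9  55] [281.  166.3] [ 0.648 -0.147  0.058]
[276 177   8   9  50] [279.7 181.5] [ 0.604 -0.143  0.058]
[300 177   8   8  53] [303.6 180.5] [ 0.606 -0.21   0.058]
[283 190   9   9  63] [286.7 193.9] [ 0.568 -0.161  0.058]
[301 190   9   8  58] [304.7 193.6] [ 0.569 -0.212  0.058]
[285 204  32   3  51] [303.2 205.6] [ 0.535 -0.207  0.058]
inner corners [[0.684, -0.051], [0.528, -0.053], [0.532, -0.26], [0.694, -0.257]]
```

```bash
cat >> h.py <<'E'
def plan(*targets):
    """each target: x,y,z(TCP),yaw deg ; prints tool units (shift at current yaw before rolling)"""
    o=get_obs();q=o['orientation'];p=np.array(o['eef_pos'])
    yaw=2*np.degrees(np.arctan2(q[2],q[1])); yaw=(yaw+180)%360-180
    print('t',round(float(o['time_s']),1),'pos',p.round(4),'yaw',round(yaw,2),'tilt',np.round([q[0],q[3]],3),'gap',round(float(o['finger_gap']),4),'F',round(float(o['finger_force']),1),'w',np.round(o['wrist_force'],1),'j6',round(float(o['joint_pos'][5]),2))
    for T in targets:
        d=np.array(T[:3])-p;c,s=np.cos(np.radians(yaw)),np.sin(np.radians(yaw))
        print(' dx %.4f dy %.4f dz %.4f'%tuple(np.array([c*d[0]+s*d[1],s*d[0]-c*d[1],-d[2]])/.2),'roll %.4f'%(-(T[3]-yaw)/180),'rows>=',int(np.ceil(np.linalg.norm(d)/.04)))
        p=np.array(T[:3]); yaw=T[3]
E
python3 -c "
from h import *
plan((.405,-.2755,.404,87),(.405,-.2755,.285,87))"
```

```text
t 0.1 pos [ 0.1273 -0.5093  0.404 ] yaw 14.03 tilt [-0.001 -0.   ] gap 0.0853 F 0.0 w [-0.6 -0.4 -0.4] j6 -0.07
 dx 1.6306 dy -0.7976 dz -0.0001 roll -0.4054 rows>= 10
 dx 0.0000 dy 0.0000 dz 0.5950 roll 0.0000 rows>= 3
```

>>> {"fn": "drive_tool", "kwargs": {"targets": [{"dx": 0.136, "dy": -0.0665, "gripper": -1}, {"dx": 0.136, "dy": -0.0665, "gripper": -1}, {"dx": 0.136, "dy": -0.0665, "gripper": -1}, {"dx": 0.136, "dy": -0.0665, "gripper": -1}, {"dx": 0.136, "dy": -0.0665, "gripper": -1}, {"dx": 0.136, "dy": -0.0665, "gripper": -1}, {"dx": 0.136, "dy": -0.0665, "gripper": -1}, {"dx": 0.136, "dy": -0.0665, "gripper": -1}]}}

```text
invalid input
```

>>> {"fn": "drive_tool", "kwargs": {"targets": [{"dx": 0.136, "dy": -0.0665, "gripper": -1}, {"dx": 0.136, "dy": -0.0665, "gripper": -1}, {"dx": 0.136, "dy": -0.0665, "gripper": -1}, {"dx": 0.136, "dy": -0.0665, "gripper": -1}, {"roll": -0.037, "gripper": -1}, {"roll": -0.037, "gripper": -1}, {"roll": -0.037, "gripper": -1}, {"roll": -0.037, "gripper": -1}]}}

```text
invalid input
```

>>> {"fn": "drive_tool", "kwargs": {"targets": [{"roll": -0.037, "gripper": -1}, {"roll": -0.037, "gripper": -1}, {"roll": -0.037, "gripper": -1}, {"roll": -0.037, "gripper": -1}, {"roll": -0.037, "gripper": -1}, {"roll": -0.037, "gripper": -1}, {"roll": -0.037, "gripper": -1}, {"gripper": -1}]}}

```text
invalid input
```

```bash
python3 -c "
from h import *
plan((.405,-.2755,.34,87),(.405,-.2755,.285,87))"
```

```text
t 0.1 pos [ 0.1273 -0.5093  0.404 ] yaw 14.03 tilt [-0.001 -0.   ] gap 0.0853 F 0.0 w [-0.6 -0.4 -0.4] j6 -0.07
 dx 1.6306 dy -0.7976 dz 0.3199 roll -0.4054 rows>= 10
 dx 0.0000 dy 0.0000 dz 0.2750 roll 0.0000 rows>= 2
```

>>> {"fn": "drive_tool", "kwargs": {"targets": [{"dx": 0.136, "dy": -0.0665, "dz": 0, "roll": 0, "gripper": -1}, {"dx": 0.136, "dy": -0.0665, "dz": 0, "roll": 0, "gripper": -1}, {"dx": 0.136, "dy": -0.0665, "dz": 0, "roll": 0, "gripper": -1}, {"dx": 0.136, "dy": -0.0665, "dz": 0, "roll": 0, "gripper": -1}]}}

```text
time_s: 0.43
eef_pos: [0.2206, -0.4304, 0.4042]
orientation: [-0.0, 0.993, 0.122, -0.0]
wrist_force: [1.0, -0.5, 0.1]
finger_gap: 0.0857
finger_force: 0.0
```

>>> {"fn": "drive_tool", "kwargs": {"targets": [{"dx": 0.136, "dy": -0.0665, "dz": 0, "roll": 0, "gripper": -1}, {"dx": 0.136, "dy": -0.0665, "dz": 0, "roll": 0, "gripper": -1}, {"dx": 0.136, "dy": -0.0665, "dz": 0, "roll": 0, "gripper": -1}, {"dx": 0.136, "dy": -0.0665, "dz": 0, "roll": 0, "gripper": -1}, {"dx": 0.136, "dy": -0.0665, "dz": 0, "roll": 0, "gripper": -1}, {"dx": 0.136, "dy": -0.0665, "dz": 0, "roll": 0, "gripper": -1}, {"dx": 0.136, "dy": -0.0665, "dz": 0, "roll": 0, "gripper": -1}, {"dx": 0.136, "dy": -0.0665, "dz": 0, "roll": 0, "gripper": -1}]}}

```text
time_s: 1.1
eef_pos: [0.4062, -0.2742, 0.4044]
orientation: [-0.0, 0.993, 0.122, -0.0]
wrist_force: [0.2, -0.5, -0.2]
finger_gap: 0.0853
finger_force: 0.0
```

>>> {"fn": "drive_tool", "kwargs": {"targets": [{"dx": 0, "dy": 0, "dz": 0, "roll": -0.037, "gripper": -1}, {"dx": 0, "dy": 0, "dz": 0, "roll": -0.037, "gripper": -1}, {"dx": 0, "dy": 0, "dz": 0, "roll": -0.037, "gripper": -1}, {"dx": 0, "dy": 0, "dz": 0, "roll": -0.037, "gripper": -1}, {"dx": 0, "dy": 0, "dz": 0, "roll": -0.037, "gripper": -1}, {"dx": 0, "dy": 0, "dz": 0, "roll": -0.037, "gripper": -1}, {"dx": 0, "dy": 0, "dz": 0, "roll": -0.037, "gripper": -1}, {"dx": 0, "dy": 0, "dz": 0, "roll": -0.037, "gripper": -1}]}}

```text
time_s: 1.77
eef_pos: [0.4052, -0.2754, 0.4042]
orientation: [-0.0, 0.831, 0.557, -0.0]
wrist_force: [-0.4, 0.6, 0.9]
finger_gap: 0.0855
finger_force: 0.0
```

>>> {"fn": "drive_tool", "kwargs": {"targets": [{"dx": 0, "dy": 0, "dz": 0.1, "roll": -0.037, "gripper": -1}, {"dx": 0, "dy": 0, "dz": 0.1, "roll": -0.037, "gripper": -1}, {"dx": 0, "dy": 0, "dz": 0.1, "roll": -0.037, "gripper": -1}, {"dx": 0, "dy": 0, "dz": 0, "roll": 0, "gripper": -1}, {"dx": 0, "dy": 0, "dz": 0, "roll": 0, "gripper": -1}]}}

```text
time_s: 2.18
eef_pos: [0.4051, -0.2753, 0.3439]
orientation: [-0.001, 0.725, 0.689, -0.0]
wrist_force: [0.0, -0.2, 0.4]
finger_gap: 0.0857
finger_force: 0.0
```

```bash
python3 -c "
from h import *
plan((.405,-.2755,.34,87),(.405,-.2755,.285,87))"
```

```text
t 2.2 pos [ 0.4051 -0.2753  0.3439] yaw 87.09 tilt [-0.001 -0.   ] gap 0.0857 F 0.0 w [ 0.  -0.2  0.4] j6 -0.62
 dx -0.0011 dy -0.0005 dz 0.0196 roll 0.0005 rows>= 1
 dx 0.0000 dy 0.0000 dz 0.2750 roll 0.0000 rows>= 2
```

>>> {"fn": "drive_tool", "kwargs": {"targets": [{"dx": 0, "dy": 0, "dz": 0.1, "roll": 0, "gripper": -1}, {"dx": 0, "dy": 0, "dz": 0.1, "roll": 0, "gripper": -1}, {"dx": 0, "dy": 0, "dz": 0.095, "roll": 0, "gripper": -1}, {"dx": 0, "dy": 0, "dz": 0, "roll": 0, "gripper": 0.5}, {"dx": 0, "dy": 0, "dz": 0, "roll": 0, "gripper": 0.5}, {"dx": 0, "dy": 0, "dz": 0, "roll": 0, "gripper": 0.5}, {"dx": 0, "dy": 0, "dz": 0, "roll": 0, "gripper": 0.5}, {"dx": 0, "dy": 0, "dz": 0, "roll": 0, "gripper": 0.5}]}}

```text
time_s: 2.85
eef_pos: [0.4055, -0.2756, 0.2874]
orientation: [0.001, 0.724, 0.69, 0.0]
wrist_force: [0.5, -0.9, 0.1]
finger_gap: 0.026
finger_force: 0.0
```

>>> {"fn": "drive_tool", "kwargs": {"targets": [{"dx": 0, "dy": 0, "dz": 0, "roll": 0, "gripper": 0.72}, {"dx": 0, "dy": 0, "dz": 0, "roll": 0, "gripper": 0.72}, {"dx": 0, "dy": 0, "dz": 0, "roll": 0, "gripper": 0.72}, {"dx": 0, "dy": 0, "dz": 0, "roll": 0, "gripper": 0.72}, {"dx": 0, "dy": 0, "dz": 0, "roll": 0, "gripper": 0.72}, {"dx": 0, "dy": 0, "dz": 0, "roll": 0, "gripper": 0.72}]}}

```text
time_s: 3.35
eef_pos: [0.4054, -0.2755, 0.2862]
orientation: [0.001, 0.724, 0.69, 0.0]
wrist_force: [-0.2, -0.2, 5.0]
finger_gap: 0.0117
finger_force: 3.1
```

>>> {"fn": "drive_tool", "kwargs": {"targets": [{"dx": 0, "dy": 0, "dz": 0, "roll": 0, "gripper": 0.75}, {"dx": 0, "dy": 0, "dz": 0, "roll": 0, "gripper": 0.75}, {"dx": 0, "dy": 0, "dz": 0, "roll": 0, "gripper": 0.75}, {"dx": 0, "dy": 0, "dz": 0, "roll": 0, "gripper": 0.75}]}}

```text
time_s: 3.68
eef_pos: [0.4054, -0.2755, 0.2863]
orientation: [0.001, 0.724, 0.69, 0.0]
wrist_force: [0.5, -0.4, 6.9]
finger_gap: 0.0115
finger_force: 39.9
```

>>> {"fn": "drive_tool", "kwargs": {"targets": [{"dx": 0, "dy": 0, "dz": 0, "roll": 0, "gripper": 0.8}, {"dx": 0, "dy": 0, "dz": 0, "roll": 0, "gripper": 0.8}, {"dx": 0, "dy": 0, "dz": 0, "roll": 0, "gripper": 0.8}, {"dx": 0, "dy": 0, "dz": 0, "roll": 0, "gripper": 0.8}]}}

```text
time_s: 4.02
eef_pos: [0.4054, -0.2755, 0.2863]
orientation: [0.001, 0.724, 0.69, 0.0]
wrist_force: [0.1, -0.7, 5.9]
finger_gap: 0.0117
finger_force: 59.7
```

>>> {"fn": "drive_tool", "kwargs": {"targets": [{"dx": 0, "dy": 0, "dz": -0.1, "roll": 0, "gripper": 0.8}, {"dx": 0, "dy": 0, "dz": -0.1, "roll": 0, "gripper": 0.8}, {"dx": 0, "dy": 0, "dz": -0.15, "roll": 0, "gripper": 0.8}, {"dx": 0, "dy": 0, "dz": -0.15, "roll": 0, "gripper": 0.8}, {"dx": 0, "dy": 0, "dz": -0.1, "roll": 0.0365, "gripper": 0.8}, {"dx": 0, "dy": 0, "dz": 0, "roll": 0.0365, "gripper": 0.8}, {"dx": 0, "dy": 0, "dz": 0, "roll": 0.0365, "gripper": 0.8}, {"dx": 0, "dy": 0, "dz": 0, "roll": 0.0365, "gripper": 0.8}]}}

```text
time_s: 4.68
eef_pos: [0.4052, -0.2754, 0.4048]
orientation: [-0.001, 0.863, 0.505, -0.0]
wrist_force: [-0.2, 0.6, -1.4]
finger_gap: 0.0113
finger_force: 59.3
```

>>> {"fn": "drive_tool", "kwargs": {"targets": [{"dx": 0, "dy": 0, "dz": 0, "roll": 0.0365, "gripper": 0.8}, {"dx": 0, "dy": 0, "dz": 0, "roll": 0.0365, "gripper": 0.8}, {"dx": 0, "dy": 0, "dz": 0, "roll": 0.0365, "gripper": 0.8}, {"dx": 0, "dy": 0, "dz": 0, "roll": 0.0365, "gripper": 0.8}, {"dx": 0, "dy": 0, "dz": 0, "roll": 0.0365, "gripper": 0.8}, {"dx": 0, "dy": 0, "dz": 0, "roll": 0.0365, "gripper": 0.8}, {"dx": 0, "dy": 0, "dz": 0, "roll": 0.0365, "gripper": 0.8}, {"dx": 0, "dy": 0, "dz": 0, "roll": 0.0365, "gripper": 0.8}]}}

```text
time_s: 5.35
eef_pos: [0.4052, -0.2754, 0.4043]
orientation: [-0.001, 0.997, 0.071, -0.001]
wrist_force: [-0.2, -0.6, -1.1]
finger_gap: 0.0112
finger_force: 59.3
```

>>> {"fn": "drive_tool", "kwargs": {"targets": [{"dx": 0, "dy": 0, "dz": 0, "roll": 0.0365, "gripper": 0.8}, {"dx": 0, "dy": 0, "dz": 0, "roll": 0, "gripper": 0.8}, {"dx": 0, "dy": 0, "dz": 0, "roll": 0, "gripper": 0.8}, {"dx": 0, "dy": 0, "dz": 0, "roll": 0, "gripper": 0.8}]}}

```text
time_s: 5.68
eef_pos: [0.4052, -0.2754, 0.4051]
orientation: [-0.0, 1.0, 0.018, -0.0]
wrist_force: [-0.8, 1.4, -1.3]
finger_gap: 0.0111
finger_force: 59.3
```

```bash
python3 - <<'E'
from h import *
plan((.634,-.095,.405,1.6),(.634,-.095,.338,1.6),(.640,-.28,.338,1.6))
for n in('top','side'):
    s=snapshot(n); save(s,n+'1.png'); np.save(n+'1.npy',s,allow_pickle=True)
T=np.load('top1.npy',allow_pickle=True).item()
S=np.load('side1.npy',allow_pickle=True).item()
a=T['img'][140:290,230:430];b=S['img'][110:260,200:400]
cv2.imwrite('pics/b1.png',cv2.resize(np.hstack([a,b]),(800,300),interpolation=cv2.INTER_CUBIC)[...,::-1])
E
```

```text
t 5.7 pos [ 0.4052 -0.2754  0.4051] yaw 2.07 tilt [-0. -0.] gap 0.0111 F 59.3 w [-0.8  1.4 -1.3] j6 0.86
 dx 1.1756 dy -0.8601 dz 0.0004 roll 0.0026 rows>= 8
 dx 0.0000 dy 0.0000 dz 0.3350 roll -0.0000 rows>= 2
 dx 0.0042 dy 0.9255 dz -0.0000 roll -0.0000 rows>= 5
```

View pics/b1.png

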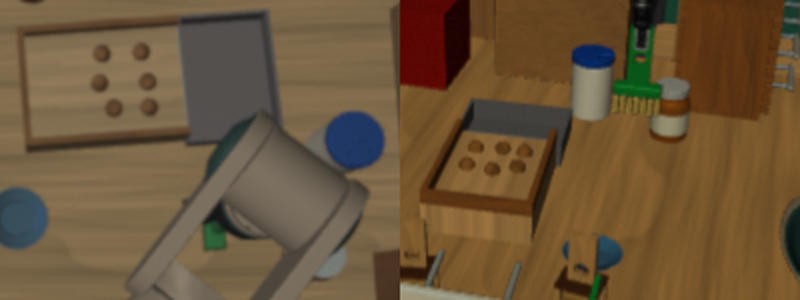

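The brush is held upright (side crop, head at about (318,157) in full image), and all six shells are still in place. Moving on to the first sweep.

>>> {"fn": "drive_tool", "kwargs": {"targets": [{"dx": 0.147, "dy": -0.1075, "dz": 0, "roll": 0, "gripper": 0.8}, {"dx": 0.147, "dy": -0.1075, "dz": 0, "roll": 0, "gripper": 0.8}, {"dx": 0.147, "dy": -0.1075, "dz": 0, "roll": 0, "gripper": 0.8}, {"dx": 0.147, "dy": -0.1075, "dz": 0, "roll": 0, "gripper": 0.8}, {"dx": 0.147, "dy": -0.1075, "dz": 0, "roll": 0, "gripper": 0.8}, {"dx": 0.147, "dy": -0.1075, "dz": 0, "roll": 0, "gripper": 0.8}, {"dx": 0.147, "dy": -0.1075, "dz": 0, "roll": 0, "gripper": 0.8}, {"dx": 0.147, "dy": -0.1075, "dz": 0, "roll": 0, "gripper": 0.8}]}}

```text
time_s: 6.45
eef_pos: [0.6359, -0.0944, 0.4054]
orientation: [0.0, 1.0, 0.017, -0.0]
wrist_force: [0.7, -0.2, -0.2]
finger_gap: 0.0112
finger_force: 59.4
```

>>> {"fn": "drive_tool", "kwargs": {"targets": [{"dx": 0, "dy": 0, "dz": 0, "roll": 0, "gripper": 0.8}, {"dx": 0, "dy": 0, "dz": 0.08, "roll": 0, "gripper": 0.8}, {"dx": 0, "dy": 0, "dz": 0, "roll": 0, "gripper": 0.8}, {"dx": 0, "dy": 0, "dz": 0, "roll": 0, "gripper": 0.8}]}}

```text
time_s: 6.78
eef_pos: [0.6346, -0.096, 0.3884]
orientation: [-0.0, 1.0, 0.017, -0.001]
wrist_force: [-0.3, 1.0, -0.2]
finger_gap: 0.0114
finger_force: 59.5
```

```bash
python3 - <<'E'
from h import *
plan((.634,-.095,.338,1.6),(.640,-.28,.338,1.6))
s=snapshot('side'); save(s,'side2.png'); np.save('side2.npy',s,allow_pickle=True)
b=s['img'][90:240,190:340]
cv2.imwrite('pics/b2.png',cv2.resize(b,(600,600),interpolation=cv2.INTER_CUBIC)[...,::-1])
E
```

```text
t 6.8 pos [ 0.6346 -0.096   0.3884] yaw 1.91 tilt [-0.    -0.001] gap 0.0114 F 59.5 w [-0.3  1.  -0.2] j6 1.33
 dx -0.0026 dy -0.0049 dz 0.2522 roll 0.0017 rows>= 2
 dx 0.0042 dy 0.9255 dz -0.0000 roll -0.0000 rows>= 5
```

View pics/b2.png

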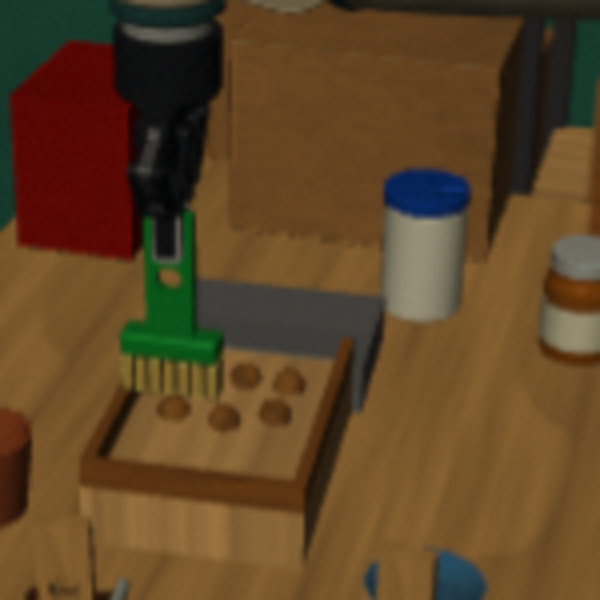

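The brush hole is at side pixel (232.1,158.9), and the bristle bottom corners are at about (219.5,187) and (244.5,189).

```bash
python3 - <<'E'
from h import *
S=np.load('side2.npy',allow_pickle=True).item()
def ony(uv,y):
    c,d=ray(S,[uv]);return (c+d[0]*((y-c[1])/d[0][1])).round(4)
f=lambda a,b:((a+.5)/4-.5+190,(b+.5)/4-.5+90)
print('hole',ony(f(170,277),-.090),'bristle',ony(f(121,391),-.083),ony(f(220,398),-.083),'head',ony(f(121,336),-.083),ony(f(224,345),-.083))
print('rim tops inner', onz(S,[f(348,342),f(298,488),f(303,482)],.072).round(4),onz(S,[f(100,462),f(85,465),f(305,488)],.072).round(4))
E
```

```text
hole [ 0.6327 -0.09    0.2003] bristle [ 0.6706 -0.083   0.1014] [ 0.5926 -0.083   0.1085] head [ 0.6693 -0.083   0.1491] [ 0.5895 -0.083   0.1542]
rim tops inner [[ 0.5343 -0.2578  0.072 ]
 [ 0.5197 -0.0358  0.072 ]
 [ 0.5181 -0.0444  0.072 ]] [[ 0.6688 -0.0279  0.072 ]
 [ 0.678  -0.0209  0.072 ]
 [ 0.5148 -0.0372  0.072 ]]
```

>>> {"fn": "drive_tool", "kwargs": {"targets": [{"dx": -0.005, "dy": -0.005, "dz": 0.1, "roll": 0.0017, "gripper": 0.8}, {"dx": 0, "dy": 0, "dz": 0.08, "roll": 0, "gripper": 0.8}, {"dx": 0, "dy": 0, "dz": 0.05, "roll": 0, "gripper": 0.8}, {"dx": 0, "dy": 0, "dz": 0.02, "roll": 0, "gripper": 0.8}, {"dx": 0, "dy": 0, "dz": 0.012, "roll": 0, "gripper": 0.8}, {"dx": 0, "dy": 0, "dz": 0, "roll": 0, "gripper": 0.8}]}}

```text
time_s: 7.33
eef_pos: [0.6337, -0.095, 0.3379]
orientation: [0.0, 1.0, 0.014, 0.0]
wrist_force: [0.7, 0.7, -2.2]
finger_gap: 0.0113
finger_force: 59.6
```

>>> {"fn": "drive_tool", "kwargs": {"targets": [{"dx": 0.001, "dy": 0.04, "dz": 0, "roll": 0, "gripper": 0.8}, {"dx": 0.001, "dy": 0.06, "dz": 0, "roll": 0, "gripper": 0.8}, {"dx": 0.001, "dy": 0.06, "dz": 0, "roll": 0, "gripper": 0.8}, {"dx": 0.001, "dy": 0.06, "dz": 0, "roll": 0, "gripper": 0.8}, {"dx": 0.001, "dy": 0.06, "dz": 0, "roll": 0, "gripper": 0.8}, {"dx": 0.001, "dy": 0.06, "dz": 0, "roll": 0, "gripper": 0.8}, {"dx": 0.001, "dy": 0.06, "dz": 0, "roll": 0, "gripper": 0.8}, {"dx": 0.001, "dy": 0.06, "dz": 0, "roll": 0, "gripper": 0.8}]}}

```text
time_s: 8.0
eef_pos: [0.6378, -0.1882, 0.3372]
orientation: [-0.0, 1.0, 0.013, -0.0]
wrist_force: [-0.2, 0.7, -1.0]
finger_gap: 0.0112
finger_force: 59.6
```

>>> {"fn": "drive_tool", "kwargs": {"targets": [{"dx": 0.001, "dy": 0.06, "dz": 0, "roll": 0, "gripper": 0.8}, {"dx": 0.001, "dy": 0.06, "dz": 0, "roll": 0, "gripper": 0.8}, {"dx": 0.001, "dy": 0.06, "dz": 0, "roll": 0, "gripper": 0.8}, {"dx": 0.001, "dy": 0.06, "dz": 0, "roll": 0, "gripper": 0.8}, {"dx": 0.001, "dy": 0.06, "dz": 0, "roll": 0, "gripper": 0.8}, {"dx": 0.001, "dy": 0.06, "dz": 0, "roll": 0, "gripper": 0.8}, {"dx": 0.001, "dy": 0.06, "dz": 0, "roll": 0, "gripper": 0.8}, {"dx": 0, "dy": 0.05, "dz": 0, "roll": 0, "gripper": 0.8}]}}

```text
time_s: 8.67
eef_pos: [0.6417, -0.2821, 0.3372]
orientation: [0.0, 1.0, 0.014, -0.0]
wrist_force: [0.2, -1.4, -1.1]
finger_gap: 0.0111
finger_force: 59.5
```

```bash
python3 - <<'E'
from h import *
plan((.640,-.285,.41,1.6),(.565,-.095,.41,1.6),(.565,-.095,.336,1.6))
s=snapshot('side'); save(s,'side3.png')
b=s['img'][90:240,190:340]
cv2.imwrite('pics/b3.png',cv2.resize(b,(600,600),interpolation=cv2.INTER_CUBIC)[...,::-1])
E
```

```text
t 8.7 pos [ 0.6417 -0.2821  0.3372] yaw 1.55 tilt [ 0. -0.] gap 0.0111 F 59.5 w [ 0.2 -1.4 -1.1] j6 1.08
 dx -0.0090 dy 0.0141 dz -0.3640 roll -0.0003 rows>= 2
 dx -0.3483 dy -0.9601 dz -0.0000 roll -0.0000 rows>= 6
 dx 0.0000 dy 0.0000 dz 0.3700 roll -0.0000 rows>= 2
```

View pics/b3.png

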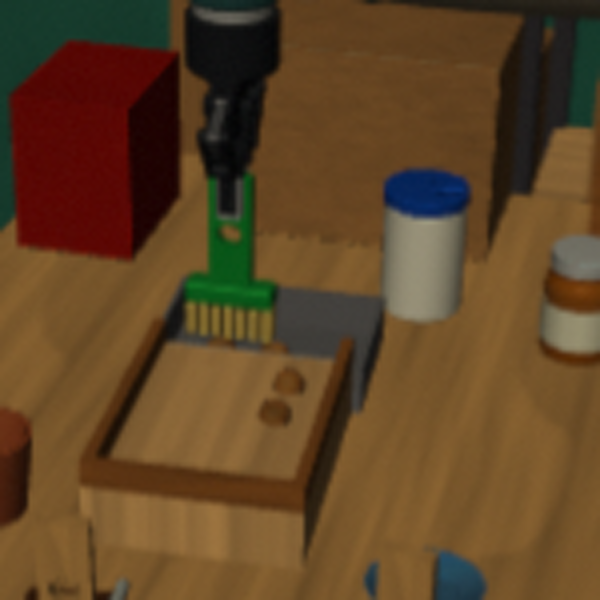

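Four shells have left the deck; two remain at side pixels (262,185) and (258.5,193). Second pass.

>>> {"fn": "drive_tool", "kwargs": {"targets": [{"dx": 0, "dy": 0, "dz": -0.12, "roll": 0, "gripper": 0.8}, {"dx": 0, "dy": 0, "dz": -0.12, "roll": 0, "gripper": 0.8}, {"dx": 0, "dy": 0, "dz": -0.12, "roll": 0, "gripper": 0.8}, {"dx": 0, "dy": 0, "dz": 0, "roll": 0, "gripper": 0.8}, {"dx": -0.0832, "dy": -0.158, "dz": 0, "roll": 0, "gripper": 0.8}, {"dx": -0.0832, "dy": -0.158, "dz": 0, "roll": 0, "gripper": 0.8}, {"dx": -0.0832, "dy": -0.158, "dz": 0, "roll": 0, "gripper": 0.8}, {"dx": -0.0832, "dy": -0.158, "dz": 0, "roll": 0, "gripper": 0.8}]}}

```text
time_s: 9.38
eef_pos: [0.5708, -0.1549, 0.408]
orientation: [-0.0, 1.0, 0.014, -0.001]
wrist_force: [0.9, 0.7, -0.4]
finger_gap: 0.0113
finger_force: 59.8
```

>>> {"fn": "drive_tool", "kwargs": {"targets": [{"dx": 0, "dy": -0.158, "dz": 0, "roll": 0, "gripper": 0.8}, {"dx": 0, "dy": -0.15, "dz": 0, "roll": 0, "gripper": 0.8}, {"dx": 0, "dy": 0, "dz": 0.12, "roll": 0, "gripper": 0.8}, {"dx": 0, "dy": 0, "dz": 0.12, "roll": 0, "gripper": 0.8}, {"dx": 0, "dy": 0, "dz": 0.08, "roll": 0, "gripper": 0.8}, {"dx": 0, "dy": 0, "dz": 0.03, "roll": 0, "gripper": 0.8}, {"dx": 0, "dy": 0, "dz": 0.015, "roll": 0, "gripper": 0.8}, {"dx": 0, "dy": 0, "dz": 0, "roll": 0, "gripper": 0.8}]}}

```text
time_s: 10.05
eef_pos: [0.5701, -0.0946, 0.3367]
orientation: [0.0, 1.0, 0.014, 0.0]
wrist_force: [-0.6, 0.7, -1.4]
finger_gap: 0.0112
finger_force: 59.9
```

```bash
python3 -c "
from h import *
plan((.570,-.095,.337,1.6),(.576,-.285,.337,1.6))"
```

```text
t 10.1 pos [ 0.5701 -0.0946  0.3367] yaw 1.57 tilt [0. 0.] gap 0.0112 F 59.9 w [-0.6  0.7 -1.4] j6 1.31
 dx -0.0004 dy 0.0021 dz -0.0016 roll -0.0001 rows>= 1
 dx 0.0035 dy 0.9505 dz -0.0000 roll -0.0000 rows>= 5
```

>>> {"fn": "drive_tool", "kwargs": {"targets": [{"dx": 0, "dy": 0.04, "dz": 0, "roll": 0, "gripper": 0.8}, {"dx": 0, "dy": 0.06, "dz": 0, "roll": 0, "gripper": 0.8}, {"dx": 0, "dy": 0.06, "dz": 0, "roll": 0, "gripper": 0.8}, {"dx": 0, "dy": 0.06, "dz": 0, "roll": 0, "gripper": 0.8}, {"dx": 0, "dy": 0.06, "dz": 0, "roll": 0, "gripper": 0.8}, {"dx": 0, "dy": 0.06, "dz": 0, "roll": 0, "gripper": 0.8}, {"dx": 0, "dy": 0.06, "dz": 0, "roll": 0, "gripper": 0.8}, {"dx": 0, "dy": 0.06, "dz": 0, "roll": 0, "gripper": 0.8}]}}

```text
time_s: 10.72
eef_pos: [0.5728, -0.1877, 0.3366]
orientation: [-0.0, 1.0, 0.014, 0.001]
wrist_force: [2.4, 2.0, 0.0]
finger_gap: 0.0111
finger_force: 60.1
```

>>> {"fn": "drive_tool", "kwargs": {"targets": [{"dx": 0, "dy": 0.06, "dz": 0, "roll": 0, "gripper": 0.8}, {"dx": 0, "dy": 0.06, "dz": 0, "roll": 0, "gripper": 0.8}, {"dx": 0, "dy": 0.06, "dz": 0, "roll": 0, "gripper": 0.8}, {"dx": 0, "dy": 0.06, "dz": 0, "roll": 0, "gripper": 0.8}, {"dx": 0, "dy": 0.06, "dz": 0, "roll": 0, "gripper": 0.8}, {"dx": 0, "dy": 0.06, "dz": 0, "roll": 0, "gripper": 0.8}, {"dx": 0, "dy": 0.06, "dz": 0, "roll": 0, "gripper": 0.8}, {"dx": 0, "dy": 0.06, "dz": 0, "roll": 0, "gripper": 0.8}]}}

```text
time_s: 11.38
eef_pos: [0.5756, -0.2832, 0.3366]
orientation: [-0.0, 1.0, 0.014, 0.001]
wrist_force: [-0.6, -0.6, -2.0]
finger_gap: 0.011
finger_force: 59.9
```

>>> {"fn": "drive_tool", "kwargs": {"targets": [{"dx": 0, "dy": 0, "dz": -0.1, "roll": 0, "gripper": 0.8}, {"dx": 0, "dy": 0, "dz": -0.18, "roll": 0, "gripper": 0.8}, {"dx": 0, "dy": 0, "dz": -0.18, "roll": 0, "gripper": 0.8}, {"dx": 0, "dy": 0, "dz": -0.14, "roll": 0, "gripper": 0.8}, {"dx": -0.16, "dy": -0.1, "dz": 0, "roll": 0, "gripper": 0.8}, {"dx": -0.16, "dy": -0.1, "dz": 0, "roll": 0, "gripper": 0.8}, {"dx": -0.16, "dy": -0.1, "dz": 0, "roll": 0, "gripper": 0.8}, {"dx": -0.16, "dy": -0.1, "dz": 0, "roll": 0, "gripper": 0.8}]}}

```text
time_s: 12.05
eef_pos: [0.4436, -0.2062, 0.4555]
orientation: [0.0, 1.0, 0.013, -0.001]
wrist_force: [0.2, -0.0, -0.1]
finger_gap: 0.0114
finger_force: 59.9
```

>>> {"fn": "drive_tool", "kwargs": {"targets": [{"dx": -0.16, "dy": -0.1, "dz": 0, "roll": 0, "gripper": 0.8}, {"dx": 0, "dy": -0.2, "dz": 0, "roll": 0, "gripper": 0.8}, {"dx": 0, "dy": 0, "dz": 0, "roll": 0, "gripper": 0.8}, {"dx": 0, "dy": 0, "dz": 0, "roll": 0, "gripper": 0.8}]}}

```text
time_s: 12.38
eef_pos: [0.4109, -0.1463, 0.4568]
orientation: [0.001, 1.0, 0.015, 0.0]
wrist_force: [0.4, -1.3, -1.8]
finger_gap: 0.0112
finger_force: 60.3
```

```bash
python3 - <<'E'
from h import *
plan((.373,.19,.46,1.6),(.373,.19,.375,1.6))
for n in('top','side'):
    s=snapshot(n); save(s,n+'4.png')
    if n=='top':a=s['img'][110:260,230:430]
    else:b=s['img'][110:260,180:380]
cv2.imwrite('pics/b4.png',cv2.resize(np.hstack([a,b]),(800,300),interpolation=cv2.INTER_CUBIC)[...,::-1])
E
```

```text
t 12.4 pos [ 0.4109 -0.1463  0.4568] yaw 1.66 tilt [0.001 0.   ] gap 0.0112 F 60.3 w [ 0.4 -1.3 -1.8] j6 1.11
 dx -0.1407 dy -1.6865 dz -0.0158 roll 0.0004 rows>= 9
 dx 0.0000 dy 0.0000 dz 0.4250 roll -0.0000 rows>= 3
```

View pics/b4.png

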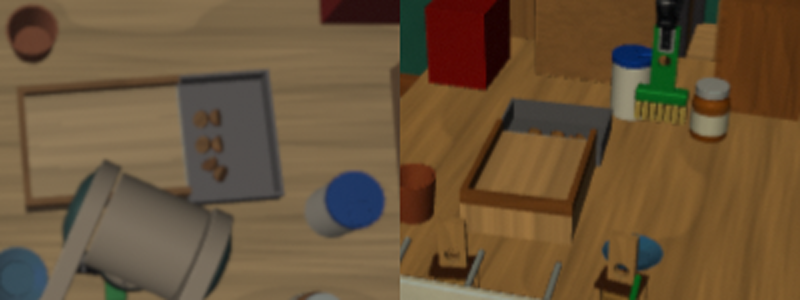

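All six shells lie in the catch tray (top crop (205,145)) and the deck is bare. Carrying the brush to the green peg.

>>> {"fn": "drive_tool", "kwargs": {"targets": [{"dx": -0.0146, "dy": -0.1687, "dz": 0, "roll": 0, "gripper": 0.8}, {"dx": -0.0146, "dy": -0.1687, "dz": 0, "roll": 0, "gripper": 0.8}, {"dx": -0.0146, "dy": -0.1687, "dz": 0, "roll": 0, "gripper": 0.8}, {"dx": -0.0146, "dy": -0.1687, "dz": 0, "roll": 0, "gripper": 0.8}, {"dx": -0.0146, "dy": -0.1687, "dz": 0, "roll": 0, "gripper": 0.8}, {"dx": -0.0146, "dy": -0.1687, "dz": 0, "roll": 0, "gripper": 0.8}, {"dx": -0.0146, "dy": -0.1687, "dz": 0, "roll": 0, "gripper": 0.8}, {"dx": -0.0146, "dy": -0.1687, "dz": 0, "roll": 0, "gripper": 0.8}]}}

```text
time_s: 13.15
eef_pos: [0.3812, 0.1231, 0.456]
orientation: [0.001, 1.0, 0.013, -0.0]
wrist_force: [1.3, 0.1, -1.2]
finger_gap: 0.0112
finger_force: 60.6
```

>>> {"fn": "drive_tool", "kwargs": {"targets": [{"dx": -0.0146, "dy": -0.1687, "dz": 0, "roll": 0, "gripper": 0.8}, {"dx": -0.0146, "dy": -0.1687, "dz": 0, "roll": 0, "gripper": 0.8}, {"dx": 0, "dy": 0, "dz": 0.1, "roll": 0, "gripper": 0.8}, {"dx": 0, "dy": 0, "dz": 0.1, "roll": 0, "gripper": 0.8}, {"dx": 0, "dy": 0, "dz": 0.1, "roll": 0, "gripper": 0.8}, {"dx": 0, "dy": 0, "dz": 0.1, "roll": 0, "gripper": 0.8}, {"dx": 0, "dy": 0, "dz": 0, "roll": 0, "gripper": 0.8}, {"dx": 0, "dy": 0, "dz": 0, "roll": 0, "gripper": 0.8}]}}

```text
time_s: 13.82
eef_pos: [0.3737, 0.1891, 0.3756]
orientation: [0.001, 1.0, 0.013, -0.001]
wrist_force: [0.2, 0.5, -0.4]
finger_gap: 0.0114
finger_force: 60.6
```

```bash
python3 - <<'E'
from h import *
plan((.372,.20,.376,1.6),(.371,.287,.376,1.6))
for n in('top','side'):
    s=snapshot(n); save(s,n+'5.png'); np.save(n+'5.npy',s,allow_pickle=True)
    if n=='top':a=s['img'][200:300,80:180]
    else:b=s['img'][185:285,250:350]
cv2.imwrite('pics/b5.png',cv2.resize(np.hstack([a,b]),(800,400),interpolation=cv2.INTER_CUBIC)[...,::-1])
E
```

```text
t 13.8 pos [0.3737 0.1891 0.3756] yaw 1.51 tilt [ 0.001 -0.001] gap 0.0114 F 60.6 w [ 0.2  0.5 -0.4] j6 1.92
 dx -0.0072 dy -0.0549 dz -0.0020 roll -0.0005 rows>= 1
 dx 0.0071 dy -0.4350 dz -0.0000 roll -0.0000 rows>= 3
```

View pics/b5.png

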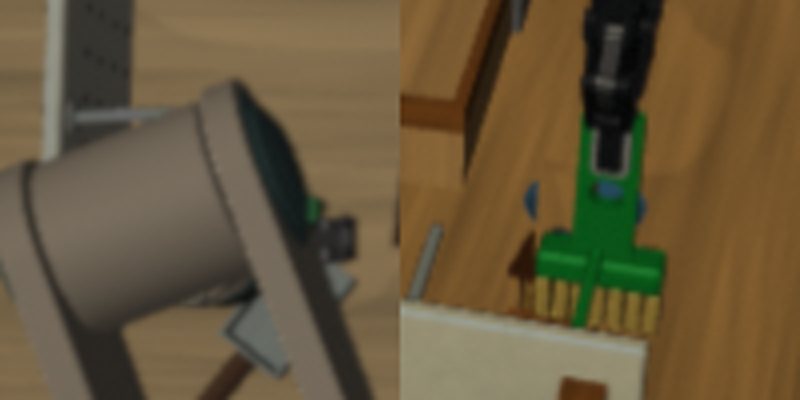

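In the side view the brush hole is at about (301.9,231.6) and the green tip at (298.9,247.8).

```bash
python3 - <<'E'
from h import *
S=np.load('side5.npy',allow_pickle=True).item()
def ony(uv,y):
    c,d=ray(S,[uv]);return (c+d[0]*((y-c[1])/d[0][1])).round(4)
f=lambda a,b:((a+.5)/4-.5+250,(b+.5)/4-.5+185)
print('hole',ony(f(209,188),.195),'bounds',ony(f(196,180),.195)[0],ony(f(222,180),.195)[0],'top handle',ony(f(178,118),.195),ony(f(245,115),.195),'tip',ony(f(197,253),.2514),'board',)
print('handle at hole level',ony(f(176,188),.195),ony(f(240,188),.195))
E
```

```text
hole [0.3731 0.195  0.191 ] bounds 0.3809 0.366 top handle [0.3938 0.195  0.2356] [0.3561 0.195  0.2447] tip [0.369  0.2514 0.1869] board
handle at hole level [0.3922 0.195  0.1872] [0.3553 0.195  0.1946]
```

>>> {"fn": "drive_tool", "kwargs": {"targets": [{"dx": -0.015, "dy": -0.05, "dz": 0, "roll": 0, "gripper": 0.8}, {"dx": 0, "dy": -0.05, "dz": 0, "roll": 0, "gripper": 0.8}, {"dx": 0, "dy": -0.06, "dz": 0, "roll": 0, "gripper": 0.8}, {"dx": 0, "dy": -0.06, "dz": 0, "roll": 0, "gripper": 0.8}, {"dx": 0, "dy": -0.06, "dz": 0, "roll": 0, "gripper": 0.8}, {"dx": 0, "dy": 0, "dz": 0, "roll": 0, "gripper": 0.8}]}}

```text
time_s: 14.42
eef_pos: [0.3682, 0.2475, 0.3767]
orientation: [-0.0, 1.0, 0.015, 0.0]
wrist_force: [-0.4, 0.4, -1.8]
finger_gap: 0.0111
finger_force: 60.8
```

>>> {"fn": "drive_tool", "kwargs": {"targets": [{"dx": 0, "dy": -0.05, "dz": 0.006, "roll": 0, "gripper": 0.8}, {"dx": 0, "dy": -0.05, "dz": 0.006, "roll": 0, "gripper": 0.8}, {"dx": 0, "dy": -0.05, "dz": 0.006, "roll": 0, "gripper": 0.8}, {"dx": 0, "dy": -0.05, "dz": 0.006, "roll": 0, "gripper": 0.8}, {"dx": 0, "dy": 0, "dz": 0, "roll": 0, "gripper": 0.8}]}}

```text
time_s: 14.83
eef_pos: [0.3672, 0.2869, 0.3709]
orientation: [-0.0, 1.0, 0.014, -0.0]
wrist_force: [-0.1, 0.1, -2.0]
finger_gap: 0.0115
finger_force: 60.8
```

```bash
python3 - <<'E'
from h import *
plan((.369,.285,.366,1.6))
s=snapshot('side'); save(s,'side6.png'); b=s['img'][185:285,250:350]
cv2.imwrite('pics/b6.png',cv2.resize(b,(500,500),interpolation=cv2.INTER_CUBIC)[...,::-1])
E
```

```text
t 14.8 pos [0.3672 0.2869 0.3709] yaw 1.65 tilt [-0. -0.] gap 0.0115 F 60.8 w [-0.1  0.1 -2. ] j6 2.13
 dx 0.0088 dy 0.0099 dz 0.0247 roll 0.0003 rows>= 1
```

View pics/b6.png

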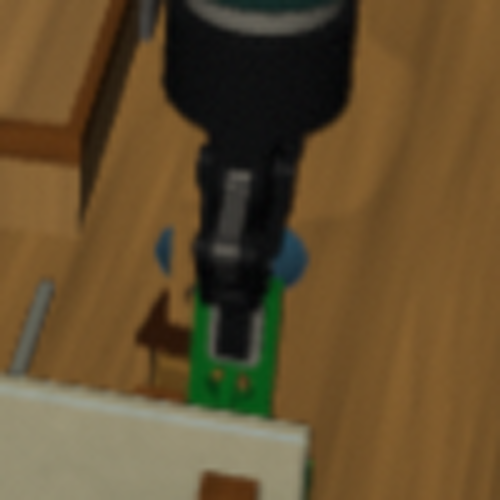

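The peg shows through the hole (at about (295.5,260.5)), with no contact force. Lowering onto it.

>>> {"fn": "drive_tool", "kwargs": {"targets": [{"dx": 0.005, "dy": 0, "dz": 0.01, "roll": 0, "gripper": 0.8}, {"dx": 0, "dy": 0, "dz": 0.01, "roll": 0, "gripper": 0.8}, {"dx": 0, "dy": 0, "dz": 0, "roll": 0, "gripper": 0.8}]}}

```text
time_s: 15.13
eef_pos: [0.3685, 0.2852, 0.3678]
orientation: [-0.0, 1.0, 0.013, 0.0]
wrist_force: [0.0, 0.2, 0.7]
finger_gap: 0.0109
finger_force: 61.2
```

>>> {"fn": "drive_tool", "kwargs": {"targets": [{"dx": 0, "dy": 0, "dz": 0.01, "roll": 0, "gripper": 0.8}, {"dx": 0, "dy": 0, "dz": 0, "roll": 0, "gripper": 0.8}]}}

```text
time_s: 15.3
eef_pos: [0.3684, 0.2851, 0.3674]
orientation: [-0.001, 1.0, 0.013, 0.001]
wrist_force: [-3.5, -0.9, 9.6]
finger_gap: 0.0112
finger_force: 62.5
```

>>> {"fn": "drive_tool", "kwargs": {"targets": [{"dx": 0, "dy": 0, "dz": 0.008, "roll": 0, "gripper": 0.8}, {"dx": 0, "dy": 0, "dz": 0, "roll": 0, "gripper": 0.8}]}}

```text
time_s: 15.47
eef_pos: [0.3683, 0.2851, 0.3673]
orientation: [-0.001, 1.0, 0.013, 0.002]
wrist_force: [-5.1, -3.4, 16.1]
finger_gap: 0.011
finger_force: 63.7
```

>>> {"fn": "drive_tool", "kwargs": {"targets": [{"dx": 0, "dy": 0, "dz": -0.012, "roll": 0, "gripper": 0.8}, {"dx": 0, "dy": 0, "dz": 0, "roll": 0, "gripper": 0.7}, {"dx": 0, "dy": 0, "dz": 0, "roll": 0, "gripper": 0.6}, {"dx": 0, "dy": 0, "dz": 0, "roll": 0, "gripper": 0.4}, {"dx": 0, "dy": 0, "dz": 0, "roll": 0, "gripper": 0.4}, {"dx": 0, "dy": 0, "dz": 0, "roll": 0, "gripper": 0.4}]}}

```text
time_s: 15.97
eef_pos: [0.3684, 0.2854, 0.3659]
orientation: [0.0, 1.0, 0.014, -0.0]
wrist_force: [-0.7, 0.3, 1.1]
finger_gap: 0.0255
finger_force: 0.0
```

>>> {"fn": "drive_tool", "kwargs": {"targets": [{"dx": 0, "dy": 0, "dz": -0.04, "roll": 0, "gripper": 0.4}, {"dx": 0, "dy": 0, "dz": -0.08, "roll": 0, "gripper": 0.4}, {"dx": 0, "dy": 0, "dz": -0.12, "roll": 0, "gripper": 0.4}, {"dx": 0, "dy": 0, "dz": -0.16, "roll": 0, "gripper": 0.4}, {"dx": 0, "dy": 0, "dz": -0.1, "roll": 0, "gripper": 0.4}, {"dx": 0, "dy": 0, "dz": 0, "roll": 0, "gripper": 0.4}]}}

```text
time_s: 16.47
eef_pos: [0.3681, 0.2853, 0.472]
orientation: [-0.002, 1.0, 0.014, 0.004]
wrist_force: [-1.6, 0.7, 1.6]
finger_gap: 0.0256
finger_force: 0.0
```

```bash
python3 - <<'E'
from h import *
plan((.6285,.142,.46,8),(.6285,.142,.279,8))
s=snapshot('side'); save(s,'side7.png'); np.save('side7.npy',s,allow_pickle=True); b=s['img'][185:285,150:350]
cv2.imwrite('pics/b7.png',cv2.resize(b,(800,400),interpolation=cv2.INTER_CUBIC)[...,::-1])
E
```

```text
t 16.5 pos [0.3681 0.2853 0.472 ] yaw 1.57 tilt [-0.002  0.004] gap 0.0256 F 0.0 w [-1.6  0.7  1.6] j6 2.12
 dx 1.2817 dy 0.7520 dz 0.0601 roll -0.0357 rows>= 8
 dx 0.0000 dy 0.0000 dz 0.9050 roll 0.0000 rows>= 5
```

View pics/b7.png

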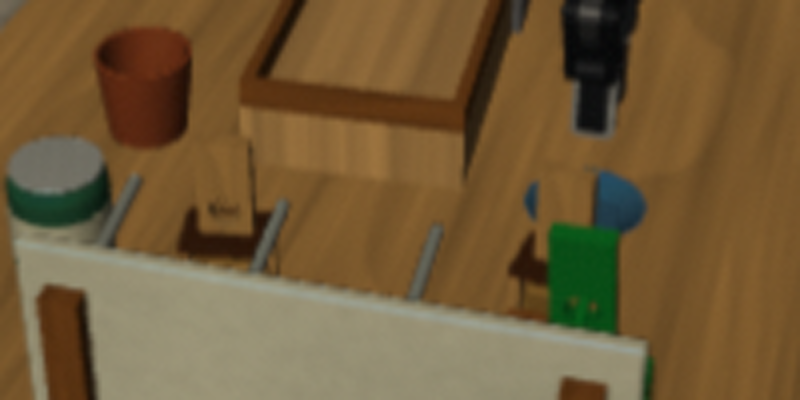

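The brush hangs on the green peg (side (293.5,250)), upright. On to feeder A.

>>> {"fn": "drive_tool", "kwargs": {"targets": [{"dx": 0.16, "dy": 0.094, "dz": 0, "roll": 0, "gripper": -0.3}, {"dx": 0.16, "dy": 0.094, "dz": 0, "roll": 0, "gripper": -0.3}, {"dx": 0.16, "dy": 0.094, "dz": 0, "roll": 0, "gripper": -0.3}, {"dx": 0.16, "dy": 0.094, "dz": 0, "roll": 0, "gripper": -0.3}, {"dx": 0.16, "dy": 0.094, "dz": 0, "roll": 0, "gripper": -0.3}, {"dx": 0.16, "dy": 0.094, "dz": 0, "roll": 0, "gripper": -0.3}, {"dx": 0.16, "dy": 0.094, "dz": 0, "roll": 0, "gripper": -0.3}, {"dx": 0.16, "dy": 0.094, "dz": 0, "roll": 0, "gripper": -0.3}]}}

```text
time_s: 17.18
eef_pos: [0.6299, 0.1409, 0.4647]
orientation: [0.0, 1.0, 0.014, -0.001]
wrist_force: [0.6, 0.8, 0.4]
finger_gap: 0.0554
finger_force: 0.0
```

>>> {"fn": "drive_tool", "kwargs": {"targets": [{"dx": 0, "dy": 0, "dz": 0, "roll": -0.035, "gripper": -0.3}, {"dx": 0, "dy": 0, "dz": 0.15, "roll": 0, "gripper": -0.3}, {"dx": 0, "dy": 0, "dz": 0.15, "roll": 0, "gripper": -0.3}, {"dx": 0, "dy": 0, "dz": 0.1, "roll": 0, "gripper": -0.3}, {"dx": 0, "dy": 0, "dz": 0, "roll": 0, "gripper": -0.3}, {"dx": 0, "dy": 0, "dz": 0, "roll": 0, "gripper": -0.3}]}}

```text
time_s: 17.68
eef_pos: [0.6283, 0.1421, 0.3845]
orientation: [0.0, 0.998, 0.069, -0.002]
wrist_force: [0.6, 0.9, 1.0]
finger_gap: 0.0555
finger_force: 0.0
```

```bash
python3 - <<'E'
from h import *
plan((.6285,.142,.38,8),(.6285,.142,.279,8))
T=np.load('top0.npy',allow_pickle=True).item()
s=snapshot('side');b=s['img'][170:270,150:270]
cv2.imwrite('pics/b8.png',cv2.resize(b,(720,600),interpolation=cv2.INTER_CUBIC)[...,::-1])
E
```

```text
t 17.7 pos [0.6283 0.1421 0.3845] yaw 7.87 tilt [ 0.    -0.002] gap 0.0555 F 0.0 w [0.6 0.9 1. ] j6 1.6
 dx 0.0007 dy 0.0005 dz 0.0225 roll -0.0007 rows>= 1
 dx 0.0000 dy 0.0000 dz 0.5050 roll 0.0000 rows>= 3
```

>>> {"fn": "drive_tool", "kwargs": {"targets": [{"dx": 0, "dy": 0, "dz": 0.12, "roll": 0, "gripper": -0.3}, {"dx": 0, "dy": 0, "dz": 0.12, "roll": 0, "gripper": -0.3}, {"dx": 0, "dy": 0, "dz": 0.12, "roll": 0, "gripper": -0.3}, {"dx": 0, "dy": 0, "dz": 0.1, "roll": 0, "gripper": -0.3}, {"dx": 0, "dy": 0, "dz": 0.065, "roll": 0, "gripper": -0.3}, {"dx": 0, "dy": 0, "dz": 0, "roll": 0, "gripper": -0.1}, {"dx": 0, "dy": 0, "dz": 0, "roll": 0, "gripper": 0.1}, {"dx": 0, "dy": 0, "dz": 0, "roll": 0, "gripper": 0.3}]}}

```text
time_s: 18.4
eef_pos: [0.6289, 0.1422, 0.2839]
orientation: [-0.0, 0.998, 0.069, 0.002]
wrist_force: [-0.3, 0.5, -0.1]
finger_gap: 0.0302
finger_force: 0.0
```

>>> {"fn": "drive_tool", "kwargs": {"targets": [{"dx": 0, "dy": 0, "dz": 0, "roll": 0, "gripper": 0.4}, {"dx": 0, "dy": 0, "dz": 0, "roll": 0, "gripper": 0.45}, {"dx": 0, "dy": 0, "dz": 0, "roll": 0, "gripper": 0.5}, {"dx": 0, "dy": 0, "dz": 0, "roll": 0, "gripper": 0.53}, {"dx": 0, "dy": 0, "dz": 0, "roll": 0, "gripper": 0.56}, {"dx": 0, "dy": 0, "dz": 0, "roll": 0, "gripper": 0.58}, {"dx": 0, "dy": 0, "dz": 0, "roll": 0, "gripper": 0.6}, {"dx": 0, "dy": 0, "dz": 0, "roll": 0, "gripper": 0.6}]}}

```text
time_s: 19.07
eef_pos: [0.6284, 0.1421, 0.2812]
orientation: [0.0, 0.998, 0.069, -0.0]
wrist_force: [0.7, 0.6, 0.7]
finger_gap: 0.0173
finger_force: 0.0
```

```bash
python3 - <<'E'
from h import *
plan()
s=snapshot('side');b=s['img'][190:270,155:255]
cv2.imwrite('pics/b8.png',cv2.resize(b,(750,600),interpolation=cv2.INTER_CUBIC)[...,::-1])
E
```

```text
t 19.1 pos [0.6284 0.1421 0.2812] yaw 7.87 tilt [ 0. -0.] gap 0.0173 F 0.0 w [0.7 0.6 0.7] j6 1.6
```

View pics/b8.png

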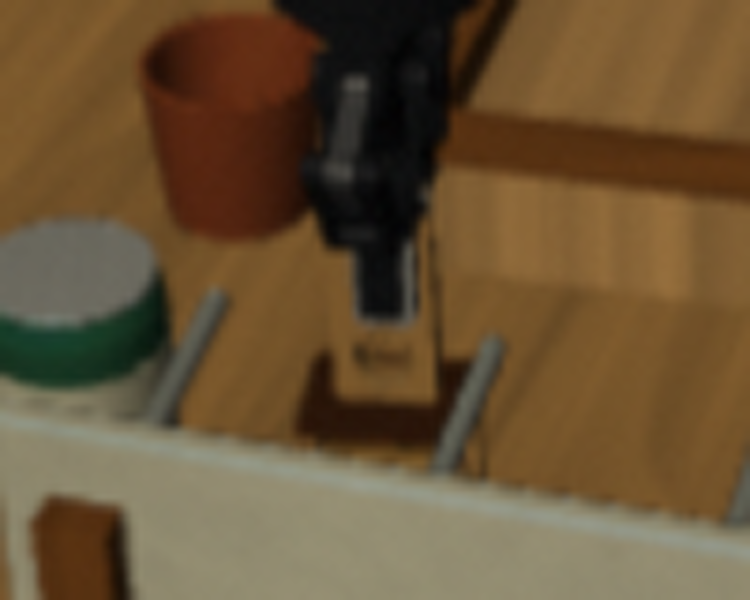

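The finger is centred on tab A (crop column ~386 versus tab centre 387), upright and undisturbed. That was my last picture to view; from here I'll go by numbers. Closing lightly.

>>> {"fn": "drive_tool", "kwargs": {"targets": [{"dx": 0, "dy": 0, "dz": 0, "roll": 0, "gripper": 0.63}, {"dx": 0, "dy": 0, "dz": 0, "roll": 0, "gripper": 0.65}, {"dx": 0, "dy": 0, "dz": 0, "roll": 0, "gripper": 0.67}, {"dx": 0, "dy": 0, "dz": 0, "roll": 0, "gripper": 0.69}, {"dx": 0, "dy": 0, "dz": 0, "roll": 0, "gripper": 0.7}, {"dx": 0, "dy": 0, "dz": 0, "roll": 0, "gripper": 0.71}, {"dx": 0, "dy": 0, "dz": 0, "roll": 0, "gripper": 0.72}, {"dx": 0, "dy": 0, "dz": 0, "roll": 0, "gripper": 0.72}]}}

```text
time_s: 19.78
eef_pos: [0.6284, 0.1421, 0.2813]
orientation: [0.0, 0.998, 0.069, 0.0]
wrist_force: [-0.1, 0.3, 0.7]
finger_gap: 0.0123
finger_force: 1.3
```

>>> {"fn": "drive_tool", "kwargs": {"targets": [{"dx": 0, "dy": 0, "dz": 0, "roll": 0, "gripper": 0.725}, {"dx": 0, "dy": 0, "dz": 0, "roll": 0, "gripper": 0.73}, {"dx": 0, "dy": 0, "dz": 0, "roll": 0, "gripper": 0.73}, {"dx": 0, "dy": 0, "dz": 0, "roll": 0, "gripper": 0.73}]}}

```text
time_s: 20.12
eef_pos: [0.6284, 0.1421, 0.2813]
orientation: [0.0, 0.998, 0.069, 0.0]
wrist_force: [0.8, 0.6, 0.4]
finger_gap: 0.0118
finger_force: 13.4
```

>>> {"fn": "drive_tool", "kwargs": {"targets": [{"dx": 0, "dy": 0, "dz": 0, "roll": 0, "gripper": 0.737}, {"dx": 0, "dy": 0, "dz": 0, "roll": 0, "gripper": 0.737}, {"dx": 0, "dy": 0, "dz": -0.03, "roll": 0, "gripper": 0.737}, {"dx": 0, "dy": 0, "dz": -0.06, "roll": 0, "gripper": 0.737}, {"dx": 0, "dy": 0, "dz": -0.1, "roll": 0, "gripper": 0.737}, {"dx": 0, "dy": 0, "dz": -0.1, "roll": 0, "gripper": 0.737}, {"dx": 0, "dy": 0, "dz": -0.1, "roll": 0, "gripper": 0.737}, {"dx": 0, "dy": 0, "dz": -0.1, "roll": 0, "gripper": 0.737}]}}

```text
time_s: 20.78
eef_pos: [0.6282, 0.1421, 0.3814]
orientation: [0.0, 0.998, 0.069, 0.0]
wrist_force: [-0.7, -0.1, -1.7]
finger_gap: 0.0117
finger_force: 21.8
```

>>> {"fn": "drive_tool", "kwargs": {"targets": [{"dx": 0, "dy": 0, "dz": 0, "roll": 0.018, "gripper": 0.737}, {"dx": 0, "dy": 0, "dz": 0, "roll": 0.0175, "gripper": 0.737}, {"dx": 0, "dy": 0, "dz": 0, "roll": 0, "gripper": 0.737}, {"dx": 0, "dy": 0, "dz": 0, "roll": 0, "gripper": 0.737}]}}

```text
time_s: 21.12
eef_pos: [0.6283, 0.1421, 0.3798]
orientation: [0.0, 1.0, 0.014, 0.0]
wrist_force: [0.0, -0.4, -1.3]
finger_gap: 0.0113
finger_force: 21.9
```

```bash
python3 - <<'E'
from h import *
plan((.640,.235,.3795,1.6),(.638,.290,.3745,1.6))
S=snapshot('side');np.save('side9.npy',S,allow_pickle=True)
# predicted hole pixel on the +y face, and dark pixels near it
p=np.array(get_obs()['eef_pos']); X=p+[0,.006,-.1933]
u=proj(S,[X])[0];print('pred',u.round(1))
g=cv2.cvtColor(S['img'],cv2.COLOR_RGB2GRAY);a,b=int(u[0]),int(u[1]);print(g[b-9:b+10,a-11:a+12])
E
```

```text
t 21.1 pos [0.6283 0.1421 0.3798] yaw 1.57 tilt [0. 0.] gap 0.0113 F 21.9 w [ 0.  -0.4 -1.3] j6 1.71
 dx 0.0710 dy -0.4628 dz 0.0017 roll -0.0002 rows>= 3
 dx -0.0023 dy -0.2752 dz 0.0250 roll -0.0000 rows>= 2
pred [204.9 205.7]
[[56 53 49 53 90 91 87 53 21 12 14 16 15 34 83 63 66 58 40 70 82 64 54]
 [55 54 48 46 88 92 88 54 20 14 14 15 13 28 83 65 69 64 42 69 76 57 52]
 [54 54 48 48 88 92 88 66 36 25 22 20 18 34 82 65 72 71 42 66 64 54 53]
 [54 52 46 52 89 91 90 86 66 58 57 54 54 62 84 71 76 73 42 57 55 52 47]
 [55 51 48 48 82 91 91 88 87 86 87 88 88 88 90 84 90 73 39 44 54 52 37]
 [52 45 42 33 72 91 91 89 88 87 86 90 89 90 92 91 91 74 39 43 52 48 28]
 [44 38 27 29 71 91 91 84 75 85 85 86 83 90 92 92 91 74 40 41 51 37 22]
 [34 29 24 27 65 90 90 71 49 75 84 85 85 89 93 92 91 79 41 43 51 33 24]
 [32 27 24 26 57 89 89 60 45 65 81 84 85 87 87 91 92 85 42 42 51 43 39]
 [31 27 23 27 57 89 90 69 54 64 77 74 78 73 76 89 93 86 41 43 52 52 52]
 [31 27 23 27 57 90 92 86 69 70 75 68 71 63 64 85 92 88 41 38 47 47 46]
 [31 26 24 27 57 90 93 91 85 80 80 81 81 76 76 88 92 88 39 29 31 31 31]
 [30 24 24 28 53 89 93 90 91 89 86 86 86 84 82 91 92 87 41 28 24 23 24]
 [28 24 23 26 47 86 91 91 89 91 90 88 91 93 91 93 92 86 44 30 23 23 24]
 [27 25 24 26 39 71 76 78 80 81 85 85 89 88 90 91 92 88 49 29 24 23 23]
 [26 25 25 25 28 39 42 49 56 58 67 67 72 74 79 84 84 86 48 26 23 25 25]
 [25 26 26 25 27 26 26 29 30 29 32 32 38 40 49 59 61 67 40 25 25 26 25]
 [26 26 26 27 24 24 24 26 25 24 25 25 26 26 28 29 30 31 26 26 24 26 23]
 [28 28 26 25 25 24 25 26 24 27 23 25 24 25 26 25 25 24 27 26 25 23 23]]
```

Predicted and observed hole agree within 0.5 px. Approaching peg c (far one) and inserting.

>>> {"fn": "drive_tool", "kwargs": {"targets": [{"dx": 0.024, "dy": -0.1, "dz": 0, "roll": 0, "gripper": 0.737}, {"dx": 0.024, "dy": -0.12, "dz": 0, "roll": 0, "gripper": 0.737}, {"dx": 0.023, "dy": -0.12, "dz": 0, "roll": 0, "gripper": 0.737}, {"dx": 0, "dy": -0.08, "dz": 0, "roll": 0, "gripper": 0.737}, {"dx": 0, "dy": -0.04, "dz": 0, "roll": 0, "gripper": 0.737}, {"dx": 0, "dy": 0, "dz": 0, "roll": 0, "gripper": 0.737}]}}

```text
time_s: 21.67
eef_pos: [0.6398, 0.236, 0.3789]
orientation: [0.0, 1.0, 0.014, -0.0]
wrist_force: [-0.2, 0.2, -1.5]
finger_gap: 0.0119
finger_force: 22.0
```

>>> {"fn": "drive_tool", "kwargs": {"targets": [{"dx": 0, "dy": -0.05, "dz": 0, "roll": 0, "gripper": 0.737}, {"dx": 0, "dy": -0.05, "dz": 0, "roll": 0, "gripper": 0.737}, {"dx": 0, "dy": -0.05, "dz": 0.005, "roll": 0, "gripper": 0.737}, {"dx": 0, "dy": 0, "dz": 0, "roll": 0, "gripper": 0.737}]}}

```text
time_s: 22.0
eef_pos: [0.6391, 0.2661, 0.378]
orientation: [-0.0, 1.0, 0.014, -0.0]
wrist_force: [0.1, 0.4, -1.4]
finger_gap: 0.0114
finger_force: 22.0
```

>>> {"fn": "drive_tool", "kwargs": {"targets": [{"dx": 0, "dy": -0.04, "dz": 0.007, "roll": 0, "gripper": 0.737}, {"dx": 0, "dy": -0.04, "dz": 0.007, "roll": 0, "gripper": 0.737}, {"dx": 0, "dy": -0.04, "dz": 0.006, "roll": 0, "gripper": 0.737}, {"dx": 0, "dy": 0, "dz": 0, "roll": 0, "gripper": 0.737}]}}

```text
time_s: 22.33
eef_pos: [0.6385, 0.2901, 0.3735]
orientation: [-0.0, 1.0, 0.014, -0.0]
wrist_force: [-0.2, -0.1, -1.6]
finger_gap: 0.0116
finger_force: 22.0
```

```bash
python3 - <<'E'
from h import *
plan((.638,.290,.3745,1.6))
E
```

```text
t 22.3 pos [0.6385 0.2901 0.3735] yaw 1.57 tilt [-0. -0.] gap 0.0116 F 22.0 w [-0.2 -0.1 -1.6] j6 1.92
 dx -0.0026 dy 0.0005 dz -0.0048 roll -0.0002 rows>= 1
```

No contact, so it is threaded. Lowering in small steps.

>>> {"fn": "drive_tool", "kwargs": {"targets": [{"dx": 0, "dy": 0, "dz": 0.01, "roll": 0, "gripper": 0.737}, {"dx": 0, "dy": 0, "dz": 0, "roll": 0, "gripper": 0.737}]}}

```text
time_s: 22.5
eef_pos: [0.6389, 0.2883, 0.3717]
orientation: [0.0, 1.0, 0.013, -0.0]
wrist_force: [0.1, -0.1, -1.8]
finger_gap: 0.0116
finger_force: 22.0
```

>>> {"fn": "drive_tool", "kwargs": {"targets": [{"dx": 0, "dy": 0, "dz": 0.008, "roll": 0, "gripper": 0.737}, {"dx": 0, "dy": 0, "dz": 0, "roll": 0, "gripper": 0.737}]}}

```text
time_s: 22.67
eef_pos: [0.6388, 0.2881, 0.3714]
orientation: [-0.0, 1.0, 0.013, 0.0]
wrist_force: [-1.6, 0.2, 1.2]
finger_gap: 0.0117
finger_force: 22.4
```

>>> {"fn": "drive_tool", "kwargs": {"targets": [{"dx": 0, "dy": 0, "dz": 0.005, "roll": 0, "gripper": 0.737}, {"dx": 0, "dy": 0, "dz": 0, "roll": 0, "gripper": 0.737}]}}

```text
time_s: 22.83
eef_pos: [0.6387, 0.2882, 0.3712]
orientation: [-0.0, 1.0, 0.013, 0.001]
wrist_force: [-1.1, -1.6, 4.6]
finger_gap: 0.0119
finger_force: 23.0
```

>>> {"fn": "drive_tool", "kwargs": {"targets": [{"dx": 0, "dy": 0, "dz": -0.005, "roll": 0, "gripper": 0.737}, {"dx": 0, "dy": 0, "dz": 0, "roll": 0, "gripper": 0.7}, {"dx": 0, "dy": 0, "dz": 0, "roll": 0, "gripper": 0.65}, {"dx": 0, "dy": 0, "dz": 0, "roll": 0, "gripper": 0.55}, {"dx": 0, "dy": 0, "dz": 0, "roll": 0, "gripper": 0.45}, {"dx": 0, "dy": 0, "dz": 0, "roll": 0, "gripper": 0.45}, {"dx": 0, "dy": 0, "dz": 0, "roll": 0, "gripper": 0.45}]}}

```text
time_s: 23.42
eef_pos: [0.6389, 0.2884, 0.3705]
orientation: [0.0, 1.0, 0.013, -0.0]
wrist_force: [0.4, -0.4, -0.1]
finger_gap: 0.0236
finger_force: 0.0
```

>>> {"fn": "drive_tool", "kwargs": {"targets": [{"dx": 0, "dy": 0, "dz": -0.04, "roll": 0, "gripper": 0.45}, {"dx": 0, "dy": 0, "dz": -0.08, "roll": 0, "gripper": 0.45}, {"dx": 0, "dy": 0, "dz": -0.12, "roll": 0, "gripper": 0.45}, {"dx": 0, "dy": 0, "dz": -0.16, "roll": 0, "gripper": 0.45}, {"dx": 0, "dy": 0, "dz": -0.06, "roll": 0, "gripper": 0.45}, {"dx": 0, "dy": 0, "dz": 0, "roll": 0, "gripper": 0.45}]}}

```text
time_s: 23.92
eef_pos: [0.6381, 0.2882, 0.4687]
orientation: [-0.002, 1.0, 0.013, 0.004]
wrist_force: [-0.2, -0.5, 1.2]
finger_gap: 0.0237
finger_force: 0.0
```

```bash
python3 - <<'E'
from h import *
plan((.411,.112,.4645,-4.7),(.411,.112,.281,-4.7))
S=snapshot('side')
# hung feeder expected: hole at (.6375,.288,.177); show tab column positions
for X in[(.6375,.294,.229),(.6555,.294,.215),(.6195,.294,.215),(.6375,.294,.176),(.411,.118,.14)]: print(X,proj(S,[X])[0].round(1))
g=cv2.cvtColor(S['img'],cv2.COLOR_RGB2GRAY)
u=proj(S,[(.6375,.294,.2)])[0].astype(int);print(g[u[1]-15:u[1]+10,u[0]-11:u[0]+12])
o=np.load('side0.npy',allow_pickle=True).item()
d=cv2.absdiff(S['img'],o['img'])[225:262,272:310].max(2); print('B region change max',np.percentile(d,[50,90]))
E
```

```text
t 23.9 pos [0.6381 0.2882 0.4687] yaw 1.48 tilt [-0.002  0.004] gap 0.0237 F 0.0 w [-0.2 -0.5  1.2] j6 1.92
 dx -1.1580 dy 0.8513 dz 0.0210 roll 0.0344 rows>= 8
 dx 0.0000 dy -0.0000 dz 0.9175 roll -0.0000 rows>= 5
(0.6375, 0.294, 0.229) [177.1 223.1]
(0.6555, 0.294, 0.215) [170.1 226.9]
(0.6195, 0.294, 0.215) [185.  229.6]
(0.6375, 0.294, 0.176) [178.8 242.2]
(0.411, 0.118, 0.14) [291.4 228.3]
[[ 87  81  83  86  87  88  86  87  87  82  66  50  47  49  50  50  49  50
   48  47  45  43  42]
 [ 94  88  89  90  89  90  88  87  86  83  76  59  50  49  51  49  48  50
   48  47  45  43  42]
 [101  95  93  92  91  91  90  90  91  89  87  77  65  60  57  57  53  50
   49  47  47  45  42]
 [100  94  91  92  92  92  94  94  97  97  96  93  84  81  77  74  60  56
   56  55  55  55  53]
 [ 96  91  91  92  92  95  97  98  98  98  96  95  92  92  90  76  60  70
   76  77  77  76  76]
 [ 94  89  88  90  93  95  96  95  96  95  92  92  92  93  85  58  49  80
   90  93  91  89  88]
 [ 94  88  86  87  90  93  93  93  93  90  89  90  91  89  71  44  42  76
   93  94  91  90  90]
 [ 98  89  86  86  87  
[... 1053 characters left out ...]
  50  76  87  87  86  85  82  81  87  89  86  88  87  88  76  48
   38  55  83  89  88]
 [ 40  38  43  71  87  87  87  81  73  71  78  88  88  88  88  89  83  52
   38  45  81  87  87]
 [ 39  37  39  62  83  88  84  70  54  54  71  88  88  86  87  88  85  60
   40  41  72  85  88]
 [ 39  37  40  57  79  87  82  59  45  55  79  89  81  72  81  87  86  67
   43  37  62  81  87]
 [ 45  46  57  64  80  87  81  61  53  68  88  89  70  50  66  82  86  71
   46  38  50  63  69]
 [ 79  86  88  76  79  86  84  72  66  82  91  80  61  58  66  79  86  81
   50  35  38  37  40]
 [109 108  93  66  64  81  87  83  82  89  88  71  65  75  76  78  85  84
   57  38  33  28  27]]
B region change max [ 5. 70.]
```

Feeder A's tab shows at the expected pixels, with the peg through the hole. Now feeder B.

>>> {"fn": "drive_tool", "kwargs": {"targets": [{"dx": -0.1448, "dy": 0.1066, "dz": 0, "roll": 0, "gripper": -0.3}, {"dx": -0.1448, "dy": 0.1066, "dz": 0, "roll": 0, "gripper": -0.3}, {"dx": -0.1448, "dy": 0.1066, "dz": 0, "roll": 0, "gripper": -0.3}, {"dx": -0.1448, "dy": 0.1066, "dz": 0, "roll": 0, "gripper": -0.3}, {"dx": -0.1448, "dy": 0.1066, "dz": 0, "roll": 0, "gripper": -0.3}, {"dx": -0.1448, "dy": 0.1066, "dz": 0, "roll": 0, "gripper": -0.3}, {"dx": -0.1448, "dy": 0.1066, "dz": 0, "roll": 0, "gripper": -0.3}, {"dx": -0.1448, "dy": 0.1066, "dz": 0, "roll": 0, "gripper": -0.3}]}}

```text
time_s: 24.63
eef_pos: [0.4101, 0.1111, 0.4606]
orientation: [0.0, 1.0, 0.013, -0.001]
wrist_force: [-0.6, -0.0, 1.2]
finger_gap: 0.0555
finger_force: 0.0
```

>>> {"fn": "drive_tool", "kwargs": {"targets": [{"dx": 0, "dy": 0, "dz": 0, "roll": 0.0344, "gripper": -0.3}, {"dx": 0, "dy": 0, "dz": 0.15, "roll": 0, "gripper": -0.3}, {"dx": 0, "dy": 0, "dz": 0.15, "roll": 0, "gripper": -0.3}, {"dx": 0, "dy": 0, "dz": 0.1, "roll": 0, "gripper": -0.3}, {"dx": 0, "dy": 0, "dz": 0, "roll": 0, "gripper": -0.3}, {"dx": 0, "dy": 0, "dz": 0, "roll": 0, "gripper": -0.3}]}}

```text
time_s: 25.13
eef_pos: [0.4114, 0.1119, 0.3813]
orientation: [0.0, 0.999, -0.041, -0.002]
wrist_force: [-0.1, 0.4, 0.8]
finger_gap: 0.0551
finger_force: 0.0
```

```bash
python3 - <<'E'
from h import *
plan((.411,.112,.281,-4.7))
E
```

```text
t 25.1 pos [0.4114 0.1119 0.3813] yaw -4.71 tilt [ 0.    -0.002] gap 0.0551 F 0.0 w [-0.1  0.4  0.8] j6 1.83
 dx -0.0018 dy -0.0004 dz 0.5014 roll -0.0001 rows>= 3
```

>>> {"fn": "drive_tool", "kwargs": {"targets": [{"dx": 0, "dy": 0, "dz": 0.12, "roll": 0, "gripper": -0.3}, {"dx": 0, "dy": 0, "dz": 0.12, "roll": 0, "gripper": -0.3}, {"dx": 0, "dy": 0, "dz": 0.12, "roll": 0, "gripper": -0.3}, {"dx": 0, "dy": 0, "dz": 0.1, "roll": 0, "gripper": -0.3}, {"dx": 0, "dy": 0, "dz": 0.04, "roll": 0, "gripper": -0.3}, {"dx": 0, "dy": 0, "dz": 0, "roll": 0, "gripper": -0.1}, {"dx": 0, "dy": 0, "dz": 0, "roll": 0, "gripper": 0.1}, {"dx": 0, "dy": 0, "dz": 0, "roll": 0, "gripper": 0.3}]}}

```text
time_s: 25.8
eef_pos: [0.4122, 0.1121, 0.2847]
orientation: [-0.0, 0.999, -0.041, 0.002]
wrist_force: [0.3, 0.3, 0.1]
finger_gap: 0.0304
finger_force: 0.0
```

>>> {"fn": "drive_tool", "kwargs": {"targets": [{"dx": 0, "dy": 0, "dz": 0, "roll": 0, "gripper": 0.4}, {"dx": 0, "dy": 0, "dz": 0, "roll": 0, "gripper": 0.45}, {"dx": 0, "dy": 0, "dz": 0, "roll": 0, "gripper": 0.5}, {"dx": 0, "dy": 0, "dz": 0, "roll": 0, "gripper": 0.53}, {"dx": 0, "dy": 0, "dz": 0, "roll": 0, "gripper": 0.56}, {"dx": 0, "dy": 0, "dz": 0, "roll": 0, "gripper": 0.58}, {"dx": 0, "dy": 0, "dz": 0, "roll": 0, "gripper": 0.6}, {"dx": 0, "dy": 0, "dz": 0, "roll": 0, "gripper": 0.63}]}}

```text
time_s: 26.47
eef_pos: [0.4116, 0.112, 0.2827]
orientation: [-0.0, 0.999, -0.041, -0.0]
wrist_force: [0.4, 1.2, -0.3]
finger_gap: 0.0158
finger_force: 0.1
```

>>> {"fn": "drive_tool", "kwargs": {"targets": [{"dx": 0, "dy": 0, "dz": 0, "roll": 0, "gripper": 0.65}, {"dx": 0, "dy": 0, "dz": 0, "roll": 0, "gripper": 0.67}, {"dx": 0, "dy": 0, "dz": 0, "roll": 0, "gripper": 0.69}, {"dx": 0, "dy": 0, "dz": 0, "roll": 0, "gripper": 0.7}, {"dx": 0, "dy": 0, "dz": 0, "roll": 0, "gripper": 0.71}, {"dx": 0, "dy": 0, "dz": 0, "roll": 0, "gripper": 0.72}, {"dx": 0, "dy": 0, "dz": 0, "roll": 0, "gripper": 0.73}, {"dx": 0, "dy": 0, "dz": 0, "roll": 0, "gripper": 0.73}]}}

```text
time_s: 27.13
eef_pos: [0.4116, 0.1119, 0.2827]
orientation: [0.0, 0.999, -0.041, 0.0]
wrist_force: [0.2, -0.2, 0.1]
finger_gap: 0.0119
finger_force: 13.1
```

>>> {"fn": "drive_tool", "kwargs": {"targets": [{"dx": 0, "dy": 0, "dz": 0, "roll": 0, "gripper": 0.737}, {"dx": 0, "dy": 0, "dz": 0, "roll": 0, "gripper": 0.737}, {"dx": 0, "dy": 0, "dz": 0, "roll": 0, "gripper": 0.737}]}}

```text
time_s: 27.38
eef_pos: [0.4117, 0.1119, 0.2827]
orientation: [0.0, 0.999, -0.041, 0.0]
wrist_force: [0.1, -0.1, 0.9]
finger_gap: 0.0119
finger_force: 21.4
```

>>> {"fn": "drive_tool", "kwargs": {"targets": [{"dx": 0, "dy": 0, "dz": -0.03, "roll": 0, "gripper": 0.737}, {"dx": 0, "dy": 0, "dz": -0.06, "roll": 0, "gripper": 0.737}, {"dx": 0, "dy": 0, "dz": -0.1, "roll": 0, "gripper": 0.737}, {"dx": 0, "dy": 0, "dz": -0.1, "roll": 0, "gripper": 0.737}, {"dx": 0, "dy": 0, "dz": -0.1, "roll": 0, "gripper": 0.737}, {"dx": 0, "dy": 0, "dz": -0.1, "roll": 0, "gripper": 0.737}, {"dx": 0, "dy": 0, "dz": 0, "roll": -0.0175, "gripper": 0.737}, {"dx": 0, "dy": 0, "dz": 0, "roll": -0.0175, "gripper": 0.737}]}}

```text
time_s: 28.05
eef_pos: [0.4117, 0.112, 0.3824]
orientation: [-0.0, 1.0, 0.015, 0.001]
wrist_force: [-0.4, -0.6, -1.2]
finger_gap: 0.0115
finger_force: 21.4
```

>>> {"fn": "drive_tool", "kwargs": {"targets": [{"dx": 0, "dy": 0, "dz": 0, "roll": 0, "gripper": 0.737}, {"dx": 0, "dy": 0, "dz": 0, "roll": 0, "gripper": 0.737}, {"dx": 0, "dy": 0, "dz": 0, "roll": 0, "gripper": 0.737}]}}

```text
time_s: 28.3
eef_pos: [0.4116, 0.1119, 0.3805]
orientation: [0.0, 1.0, 0.013, -0.0]
wrist_force: [0.2, 0.3, -1.9]
finger_gap: 0.0118
finger_force: 21.4
```

```bash
python3 - <<'E'
from h import *
plan((.5505,.22,.3807,1.6),(.549,.290,.3745,1.6))
S=snapshot('side')
p=np.array(get_obs()['eef_pos']); X=p+[0,.006,-.1947]
u=proj(S,[X])[0];print('pred',u.round(1))
g=cv2.cvtColor(S['img'],cv2.COLOR_RGB2GRAY);a,b=int(u[0]),int(u[1]);print(g[b-9:b+10,a-11:a+12])
E
```

```text
t 28.3 pos [0.4116 0.1119 0.3805] yaw 1.5 tilt [ 0. -0.] gap 0.0118 F 21.4 w [ 0.2  0.3 -1.9] j6 1.72
 dx 0.7086 dy -0.5219 dz -0.0011 roll -0.0006 rows>= 5
 dx 0.0023 dy -0.3501 dz 0.0310 roll -0.0000 rows>= 2
pred [292.1 213.1]
[[91 89 90 92 94 95 95 92 68 25 15 14 15 16 39 84 83 93 95 89 71 93 93]
 [91 89 90 93 95 96 95 91 76 38 25 24 24 23 44 85 84 94 96 89 71 92 91]
 [89 89 92 95 96 98 95 94 87 69 59 61 60 59 68 91 89 94 96 89 74 92 90]
 [90 91 92 95 96 96 96 94 92 91 89 89 90 92 93 95 95 96 96 88 73 90 89]
 [90 92 94 95 96 96 95 95 93 93 90 91 90 96 95 95 95 96 96 88 70 90 89]
 [92 93 95 97 95 96 96 95 90 84 86 86 87 94 96 94 96 97 96 88 68 87 88]
 [92 95 95 94 95 96 95 94 86 74 85 86 85 91 93 94 95 96 95 89 70 87 87]
 [94 91 83 82 88 95 96 91 78 75 93 94 91 90 92 92 89 94 94 85 70 86 88]
 [91 80 54 53 68 88 94 89 67 71 86 88 84 85 91 90 83 94 92 79 72 85 87]
 [90 66 33 28 44 84 95 90 70 67 73 79 75 68 79 83 85 94 94 79 75 84 86]
 [88 60 28 24 44 91 97 92 85 77 78 82 76 69 66 72 83 94 92 77 61 67 70]
 [79 42 25 27 44 93 97 95 94 87 86 87 83 82 81 79 91 94 91 67 37 33 38]
 [61 31 25 25 46 92 97 95 94 92 92 89 88 88 90 91 95 94 89 61 30 25 25]
 [45 27 27 26 47 89 94 92 92 91 90 89 92 95 95 95 94 95 89 59 28 24 24]
 [41 27 26 28 39 71 76 76 76 79 83 82 89 91 92 92 94 93 86 55 29 25 24]
 [30 26 25 26 29 33 36 39 42 50 58 60 68 72 75 75 81 85 77 46 27 25 25]
 [26 26 26 26 26 26 28 28 27 29 31 30 32 34 39 43 52 59 56 35 26 25 25]
 [26 25 28 26 26 26 26 26 26 26 26 26 26 27 28 27 29 29 31 27 28 27 25]
 [29 27 28 27 28 26 26 25 26 28 26 26 26 26 24 26 27 27 27 26 26 26 25]]
```

The hole sits about 1.5 mm towards -x of the tool, so I'll compensate for that. Now approach and insert.

>>> {"fn": "drive_tool", "kwargs": {"targets": [{"dx": 0.119, "dy": -0.087, "dz": 0, "roll": 0, "gripper": 0.737}, {"dx": 0.119, "dy": -0.087, "dz": 0, "roll": 0, "gripper": 0.737}, {"dx": 0.119, "dy": -0.087, "dz": 0, "roll": 0, "gripper": 0.737}, {"dx": 0.119, "dy": -0.087, "dz": 0, "roll": 0, "gripper": 0.737}, {"dx": 0.119, "dy": -0.087, "dz": 0, "roll": 0, "gripper": 0.737}, {"dx": 0.119, "dy": -0.087, "dz": 0, "roll": 0, "gripper": 0.737}, {"dx": 0, "dy": 0, "dz": 0, "roll": 0, "gripper": 0.737}, {"dx": 0, "dy": 0, "dz": 0, "roll": 0, "gripper": 0.737}]}}

```text
time_s: 29.02
eef_pos: [0.5522, 0.221, 0.3787]
orientation: [0.001, 1.0, 0.014, -0.002]
wrist_force: [-1.2, -0.5, -2.1]
finger_gap: 0.0118
finger_force: 21.5
```

>>> {"fn": "drive_tool", "kwargs": {"targets": [{"dx": 0, "dy": -0.05, "dz": 0, "roll": 0, "gripper": 0.737}, {"dx": 0, "dy": -0.05, "dz": 0, "roll": 0, "gripper": 0.737}, {"dx": 0, "dy": -0.05, "dz": 0, "roll": 0, "gripper": 0.737}, {"dx": 0, "dy": -0.05, "dz": 0.003, "roll": 0, "gripper": 0.737}, {"dx": 0, "dy": 0, "dz": 0, "roll": 0, "gripper": 0.737}]}}

```text
time_s: 29.43
eef_pos: [0.5496, 0.2622, 0.3804]
orientation: [-0.0, 1.0, 0.015, 0.0]
wrist_force: [-1.0, -0.3, -1.7]
finger_gap: 0.0116
finger_force: 21.5
```

>>> {"fn": "drive_tool", "kwargs": {"targets": [{"dx": 0, "dy": -0.05, "dz": 0.008, "roll": 0, "gripper": 0.737}, {"dx": 0, "dy": -0.05, "dz": 0.008, "roll": 0, "gripper": 0.737}, {"dx": 0, "dy": -0.04, "dz": 0.006, "roll": 0, "gripper": 0.737}, {"dx": 0, "dy": 0, "dz": 0, "roll": 0, "gripper": 0.737}]}}

```text
time_s: 29.77
eef_pos: [0.5493, 0.2899, 0.375]
orientation: [-0.0, 1.0, 0.015, -0.0]
wrist_force: [-0.2, 0.5, -1.3]
finger_gap: 0.0119
finger_force: 21.5
```

>>> {"fn": "drive_tool", "kwargs": {"targets": [{"dx": 0, "dy": 0, "dz": 0.01, "roll": 0, "gripper": 0.737}, {"dx": 0, "dy": 0, "dz": 0, "roll": 0, "gripper": 0.737}]}}

```text
time_s: 29.93
eef_pos: [0.5496, 0.2881, 0.3731]
orientation: [0.0, 1.0, 0.014, -0.0]
wrist_force: [-0.0, 0.3, -1.0]
finger_gap: 0.0115
finger_force: 21.5
```

>>> {"fn": "drive_tool", "kwargs": {"targets": [{"dx": 0, "dy": 0, "dz": 0.008, "roll": 0, "gripper": 0.737}, {"dx": 0, "dy": 0, "dz": 0, "roll": 0, "gripper": 0.737}]}}

```text
time_s: 30.1
eef_pos: [0.5497, 0.2879, 0.3718]
orientation: [0.0, 1.0, 0.014, -0.0]
wrist_force: [-0.3, 0.5, -2.2]
finger_gap: 0.0114
finger_force: 21.6
```

>>> {"fn": "drive_tool", "kwargs": {"targets": [{"dx": 0, "dy": 0, "dz": 0.005, "roll": 0, "gripper": 0.737}, {"dx": 0, "dy": 0, "dz": 0, "roll": 0, "gripper": 0.737}]}}

```text
time_s: 30.27
eef_pos: [0.5497, 0.2879, 0.3715]
orientation: [0.0, 1.0, 0.014, 0.0]
wrist_force: [-0.8, -1.2, 1.2]
finger_gap: 0.0119
finger_force: 21.9
```

Contact: the peg now carries the weight. Release and rise clear.

>>> {"fn": "drive_tool", "kwargs": {"targets": [{"dx": 0, "dy": 0, "dz": 0, "roll": 0, "gripper": 0.72}, {"dx": 0, "dy": 0, "dz": 0, "roll": 0, "gripper": 0.7}, {"dx": 0, "dy": 0, "dz": 0, "roll": 0, "gripper": 0.65}, {"dx": 0, "dy": 0, "dz": 0, "roll": 0, "gripper": 0.55}, {"dx": 0, "dy": 0, "dz": 0, "roll": 0, "gripper": 0.45}, {"dx": 0, "dy": 0, "dz": 0, "roll": 0, "gripper": 0.45}, {"dx": 0, "dy": 0, "dz": 0, "roll": 0, "gripper": 0.45}]}}

```text
time_s: 30.85
eef_pos: [0.5496, 0.2883, 0.371]
orientation: [0.0, 1.0, 0.014, -0.0]
wrist_force: [0.5, 0.7, -0.4]
finger_gap: 0.0236
finger_force: 0.0
```

>>> {"fn": "drive_tool", "kwargs": {"targets": [{"dx": 0, "dy": 0, "dz": -0.04, "roll": 0, "gripper": 0.45}, {"dx": 0, "dy": 0, "dz": -0.08, "roll": 0, "gripper": 0.45}, {"dx": 0, "dy": 0, "dz": -0.12, "roll": 0, "gripper": 0.45}, {"dx": 0, "dy": 0, "dz": -0.16, "roll": 0, "gripper": 0.45}, {"dx": 0, "dy": 0, "dz": -0.1, "roll": 0, "gripper": 0.45}, {"dx": 0, "dy": 0, "dz": 0, "roll": 0, "gripper": 0.45}]}}

```text
time_s: 31.35
eef_pos: [0.5489, 0.288, 0.4781]
orientation: [-0.002, 1.0, 0.014, 0.005]
wrist_force: [-0.4, -0.2, 1.9]
finger_gap: 0.0233
finger_force: 0.0
```

>>> {"fn": "drive_tool", "kwargs": {"targets": [{"dx": 0, "dy": 0.15, "dz": 0, "roll": 0, "gripper": 0.45}, {"dx": 0, "dy": 0.18, "dz": 0, "roll": 0, "gripper": 0.45}, {"dx": 0, "dy": 0.18, "dz": 0, "roll": 0, "gripper": 0.45}, {"dx": 0, "dy": 0.18, "dz": 0, "roll": 0, "gripper": 0.45}, {"dx": 0, "dy": 0.18, "dz": 0, "roll": 0, "gripper": 0.45}, {"dx": 0, "dy": 0.1, "dz": 0, "roll": 0, "gripper": 0.45}, {"dx": 0, "dy": 0, "dz": 0, "roll": 0, "gripper": 0.45}, {"dx": 0, "dy": 0, "dz": 0, "roll": 0, "gripper": 0.45}]}}

```text
time_s: 32.02
eef_pos: [0.555, 0.0935, 0.471]
orientation: [-0.0, 1.0, 0.013, -0.0]
wrist_force: [0.7, 0.7, 0.4]
finger_gap: 0.0231
finger_force: 0.0
```

```bash
python3 - <<'E'
from h import *
plan()
T=snapshot('top');S=snapshot('side');T0=np.load('top0.npy',allow_pickle=True).item();S0=np.load('side0.npy',allow_pickle=True).item()
# changed blobs since the start
for n,a,b in(('top',T,T0),('side',S,S0)):
    m=(cv2.absdiff(a['img'],b['img']).max(2)>25).astype(np.uint8);m=cv2.morphologyEx(m,cv2.MORPH_OPEN,np.ones((2,2)))
    k,l,st,c=cv2.connectedComponentsWithStats(m)
    print(n,[(st[i].tolist(),c[i].round(0).tolist()) for i in range(1,k) if st[i,4]>12])
# shells in the catch tray
hsv=cv2.cvtColor(T['img'],cv2.COLOR_RGB2HSV);m=cv2.inRange(hsv,(5,70,30),(25,255,255));r=np.zeros_like(m);r[155:205,325:362]=m[155:205,325:362]
k,l,st,c=cv2.connectedComponentsWithStats(r);print('catch',[(int(st[i,4]),onz(T,[c[i]],.013)[0][:2].round(3).tolist()) for i in range(1,k) if st[i,4]>8])
d=np.zeros_like(m);d[157:207,249:317]=(hsv[157:207,249:317,2]<105);k,l,st,c=cv2.connectedComponentsWithStats(d);print('deck',[(st[i].tolist()) for i in range(1,k) if st[i,4]>12])
for nm,X in(('A',(.6375,.294,.176)),('B',(.548,.294,.176)),('brush',(.3685,.293,.175))): 
    print(nm,'hole px',proj(S,[X])[0].round(1),'tab top',proj(S,[np.add(X,(0,0,.052))])[0].round(1))
u=proj(S,[(.548,.294,.2)])[0].astype(int);g=cv2.cvtColor(S['img'],cv2.COLOR_RGB2GRAY);print(g[u[1]-15:u[1]+11,u[0]-11:u[0]+12])
E
```

```text
t 32.0 pos [0.555  0.0935 0.471 ] yaw 1.47 tilt [-0. -0.] gap 0.0231 F 0.0 w [0.7 0.7 0.4] j6 1.65
top [([124, 116, 125, 267, 9698], [183.0, 263.0]), ([135, 123, 5, 4, 15], [137.0, 124.0]), ([108, 138, 20, 38, 330], [119.0, 160.0]), ([278, 163, 9, 10, 71], [282.0, 168.0]), ([297, 162, 9, 10, 70], [301.0, 167.0]), ([329, 167, 12, 7, 67], [335.0, 170.0]), ([300, 177, 9, 10, 68], [304.0, 181.0]), ([277, 178, 9, 9, 69], [281.0, 182.0]), ([330, 180, 12, 7, 68], [336.0, 183.0]), ([106, 183, 26, 29, 481], [119.0, 196.0]), ([185, 182, 5, 6, 18], [187.0, 184.0]), ([175, 185, 4, 5, 16], [177.0, 187.0]), ([284, 190, 8, 10, 66], [288.0, 195.0]), ([302, 190, 8, 9, 64], [306.0, 194.0]), ([333, 190, 12, 12, 78], [339.0, 195.0]), ([157, 217, 8, 9, 47], [161.0, 222.0]), ([179, 243, 16, 20, 173], [188.0, 255.0]), ([184, 244, 3, 9, 22], [185.0, 248.0]), ([315, 248, 30, 13, 326], [330.0, 253.0]), ([109, 252, 22, 30, 510], [121.0, 267.0]), ([103, 256, 6, 10, 53], [105.0, 260.0]), ([103, 267, 5, 5, 23], [105.0, 269.0]), ([187, 332, 23, 10, 94], [199.0, 337.0]), ([191, 341, 13, 6, 49], [197.0, 344.0]), ([4
[... 3223 characters left out ...]
 87  67  40  62  89]
 [ 91  92  93  89  83  88  88  88  86  84  83  83  89  90  87  89  90  90
   87  71  41  63  90]
 [ 92  93  92  80  71  87  88  86  78  66  70  87  92  87  81  86  89  89
   87  73  43  62  90]
 [ 94  92  86  63  61  85  88  84  61  47  65  94  93  76  62  73  87  89
   89  78  42  56  88]
 [ 92  89  76  46  52  84  88  83  49  48  83  96  86  58  43  50  76  87
   88  83  42  43  69]
 [ 91  85  57  34  46  84  89  83  61  60  92  95  77  64  58  58  72  87
   89  85  41  33  39]
 [ 89  73  43  28  41  83  88  87  78  77  96  90  69  81  83  77  79  88
   88  85  42  30  27]
 [ 86  59  34  28  38  82  91  87  85  90  95  81  61  88  88  82  81  88
   90  86  45  32  27]]
```

```bash
python3 - <<'E'
from h import *
T=snapshot('top');T0=np.load('top0.npy',allow_pickle=True).item()
print(T['img'][215:228:2,155:168:3].tolist());print(T0['img'][221,155:168:3].tolist())
print('fingertip px',proj(T,[get_obs()['eef_pos']-np.array([0,0,.173])]).round(0),'scoop diff',np.percentile(cv2.absdiff(T['img'],T0['img'])[258:318,118:160].max(2),[50,99]))
r=cv2.cvtColor(T['img'],cv2.COLOR_RGB2GRAY)[164:204,326:350];print(r[::2])
E
```

```text
[[[128, 117, 100], [132, 120, 103], [127, 115, 99], [122, 110, 94], [121, 110, 94]], [[130, 117, 101], [132, 120, 103], [130, 119, 102], [123, 111, 95], [121, 109, 94]], [[129, 117, 100], [133, 121, 104], [132, 119, 103], [125, 114, 98], [121, 110, 94]], [[128, 116, 99], [133, 120, 103], [131, 119, 102], [126, 114, 99], [120, 109, 93]], [[129, 117, 100], [130, 117, 100], [127, 115, 99], [123, 112, 95], [119, 108, 92]], [[129, 117, 100], [129, 116, 100], [126, 115, 98], [123, 111, 95], [118, 107, 92]], [[122, 110, 94], [121, 110, 94], [113, 102, 88], [96, 87, 75], [88, 80, 69]]]
[[125, 105, 74], [125, 105, 74], [125, 105, 74], [124, 104, 74], [125, 105, 74]]
fingertip px [[183. 180.]] scoop diff [ 6. 98.]
[[82 83 82 81 79 79 81 82 82 81 79 76 72 73 79 82 83 82 83 83 82 83 82 83]
 [82 81 81 79 77 74 70 71 75 77 75 71 58 54 69 80 82 83 83 83 83 83 82 83]
 [81 79 78 76 74 73 69 60 60 71 75 73 60 49 61 76 82 82 83 83 83 83 83 82]
 [80 78 75 72 73 74 73 64 63 66 70 70 60 50 60 76 82 83 83 83 83 83 83 83]
 [81 77 75 74 75 74 68 69 75 75 69 63 60 58 66 78 82 83 82 82 82 83 83 83]
 [83 82 82 
[... 414 characters left out ...]
76 82 83 83 83 83 83 83]
 [83 82 82 81 79 76 73 74 78 81 81 76 72 70 70 75 80 83 83 82 83 83 82 83]
 [83 83 83 83 82 81 81 80 79 80 77 73 77 81 82 83 83 83 82 83 83 83 83 83]
 [84 83 83 82 81 78 71 67 66 66 64 59 62 74 81 83 83 83 83 83 83 83 82 83]
 [84 83 84 82 76 68 64 64 63 62 58 51 53 65 71 73 74 78 82 83 83 83 83 82]
 [84 84 84 82 79 72 67 65 63 59 57 58 65 69 65 54 47 56 74 82 83 83 83 82]
 [83 84 84 84 83 82 81 79 77 75 73 74 75 70 57 44 42 55 74 81 83 82 83 83]
 [84 83 84 83 83 84 84 84 83 81 72 70 69 57 44 41 53 71 80 83 83 83 83 84]
 [84 83 83 84 84 84 84 83 83 83 81 77 70 58 52 59 72 81 83 83 84 83 83 83]
 [83 83 84 83 83 83 84 84 83 84 83 84 82 81 81 82 83 83 83 83 83 83 84 84]]
```

```bash
python3 -c "
from rig import *
print(sign_off())"
```

```text
the job is handed in; nothing more can be done
None
```

I swept all six shells into the catch tray with the brush, hung the brush on the green peg, hung both feeder frames on steel pegs of their own, and handed the job in at about 32 s.

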